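# Weigh a returned soldering-kit tote on the newton meter

## Task

Weigh the blue kit tote: lift it out of its bay in the crate and stand it on the bare bench, let go to change your grip, then hang it by the middle of its handle on the hook of the spring scale and let it down slowly, never dropping it onto the spring, until it hangs free and level and the pointer has settled. Keep the tote upright all the way, and leave the green tote, the soldering-iron stand, the solder box and the carton where they are.

Things in the scene. Friction and masses are not known exactly. Their poses are not given: they have to be found in the camera images.
- blue_tote_center (a point): centre (30 mm above the underside) of the open blue plastic tote: 190 mm along its x, 108 along y, 60 high. Vertical end walls at x = +95 and -95 mm, 9 mm thick; sides and floor 5 mm. A packed kit (spool, yellow box, up to 35 mm high) fills the middle and stays put; the 40 mm inside each end wall are empty. 0.28 to 0.44 kg, balanced about the middle. 7 mm of play in its bay.
- blue_tote_handle (a point): middle of the blue tote's handle: centre line of a round steel bar 8 mm thick, 130 mm above the tote's underside, midway along it. The handle is a rigid, upright bail across the tote's width (along y): its top 30 mm are straight and level, then it slopes down to legs at y = +47 and -47 mm.
- green_tote_center (a point): centre (30 mm above the underside) of the green tote, of the same make and size, handle included; it stands in the crate's other bay and stays there.
- crate: fixed plywood crate with two bays for totes; origin at the centre of its underside. 222 mm along x, 270 mm along y, walls 80 mm high and 8 to 9 mm thick, floor 10 mm thick. Bay centres at y = +65 and -65 mm; the totes lie along the crate's x axis. Which bay holds which tote varies.
- hook_seat (a point): on the steel hook of the spring scale: where the centre line of an 8 mm bar laid along the point's y rests in the hook. Moves with the hook; unloaded 260 mm above the bench. The hook is a J of 6 mm wire in the x-z plane, open to -x (towards the robot). Its back stands 18 mm to +x, up to 29 mm above the seat, then leans back to the straight shank, 42 mm and more above the seat.
- scale_hook (a joint): travel of the hook and of the red pointer fixed to it, in m: 0 empty, growing downward; stiffness about 50 N/m (100 mm on the scale is 5 N), lightly damped, end stop at 0.115. The tote pulls it 55 to 88 mm down.
- stand_foot (a point): point on the bench straight below the hook, axes as hook_seat, of the fixed retort stand: grey foot plate 14 mm thick, x -80 to 80, y -70 to 160 mm; steel rod 12 mm thick at y = +120, 650 mm high; an arm at 594 mm carries the white, blue-framed newton meter (16 mm along x, 90 along y, from 320 to 570 mm up), with marks and red pointer on both faces.
- iron_stand: black soldering-iron stand with steel coil and yellow iron handle, loose, foot 120 x 70 mm, 70 mm high, origin at the centre of the foot's underside; bystander.
- solder_box: loose yellow box, 70 x 35 x 30 mm, origin at the centre of its underside; bystander.
- carton: loose cardboard carton, 90 x 180 x 65 mm, origin at the centre of its underside; bystander.
- hook_tip (a point): end of the hook's tip, 21 mm to -x of the seat and 16 mm above it (19 mm with the wire's round end). A handle bar enters from -x over this tip, below the straight shank, and drops into the seat.

How it is judged:
By the outcome, as a careful person would: the job done as asked, in the order asked, and still so for the second after the job is handed in, with the robot touching nothing.
It also fails if it takes over 61 s, if anything falls off the work surface, if the arm or the gripper's body presses on something with over 40 N, if the wrist force passes 120 N, or if a joint passes its speed limit or range.

## Robot

A 7-joint arm with a two-finger parallel gripper is mounted at the origin on the work surface. World frame = base frame: x ahead of the robot, y to its left, z up, the work surface at z = 0. Lengths are in m, angles in rad, forces in N, time in s.
With the tool pointing down it reaches from about 0.425 to 0.875 m from the base axis. Payload 4.7 kg.
Tool frame: the origin (TCP) lies at the very end of the fingers, on their centre line; the grasp point (between the pads) lies 19 mm behind it; z points along the fingers, y is the line along which they close (so a half turn about z gives the same grasp; the last joint's range is limited). The gripper opens to 87 mm and grips with 3 to 60 N. Pads are 19 mm wide; open, the fingers measure 117 mm over their backs; the gripper's body (75 mm by 190 mm) begins 51 mm behind the grasp point.
Start: joints at [1.339, 0.321, -0.07, 1.45, 0.023, 1.371, -0.057], TCP at [0.158, -0.63, 0.199] pointing down, gripper open.
Joint ranges: [-2.86, 2.86], [-0.3, 2.09], [-1.38, 1.24], [0.06, 2.45], [-1.56, 4.7], [0.09, 2.05], [-2.69, 2.69]. Speed limits (rad/s): [2.57, 2.57, 3.14, 3.14, 3.14, 3.14, 3.14].

## Interface

Orientations are given as [roll, pitch, yaw] about the fixed x, y, z axes, in that order (R = Rz(yaw) Ry(pitch) Rx(roll)).
In Python, from station import manip gives the robot as it stands.
- The arm moves only by the tool move_arm, never from a script. Its argument "commands" is a list of rows, each a list of 3 entries, a list of its own where there are three numbers: the shift along the tool's x, y, z in cm, then the turn, a rotation vector about the tool's x, y, z in degrees, then the finger opening in cm, from 0 to 8.7. A call has 1 to 5 rows; each row is the pose to reach, as a shift and turn from the pose commanded when the call began, along the tool's axes at that moment; what a row does not reach only later rows make up. A row lasts 1/12 s, in which the tool goes at most 41.7 mm and 7.16 degrees, less where a joint would pass 70% of its speed; a pose out of reach is approached as far as the arm can. A call with a gripper value outside its range is refused whole. The fingers move at their own pace and stop on an object; "grip_force" is the grip in N (left out, the last holds). Time passes only in rows, so rows that repeat a pose let the fingers close. It gives the time, the measured TCP pose, the force, the opening and the grip force at its end, in the units of the state.
- manip.observe(): the state, without advancing time (a new reading comes with each control period).
- manip.grab_frame(name): name is "scene" or "top" or "wrist"; returns a dict with "image" (384x512x3 uint8, red, green, blue), "K" (3x3 intrinsics, pixels), "rvec" (rotation vector, rad) and "tvec" (3), from world to camera coordinates, as OpenCV has them. Camera axes: x right, y down, z forward; pixel columns grow to the right and rows downward; lengths in m; the calibration is good to about 2 mm. The wrist camera is an equidistant fisheye: a pixel r from the principal point sees the ray r / f radians off the axis. A picture is of the moment at which its call begins. There is no depth.
- manip.job_done(): hands the job in; it is judged then, once.
Trained networks look in the newest picture that a camera, given by its name, has taken for a name from the list of things; names that differ only in an ending like _2 or _b are one class to them, and where a whole thing is asked for, a point or a joint stands for the part that bears it (a point fixed in the world has none). Each returns a list of dicts, best first, with "score" (0 to 1); they miss things now and then, are a little off and sometimes report something else, mostly with a low value. They report only what shows in the picture. A call takes as long as a camera call.
- manip.boxes_of(camera, target): "at" ([column, row] in pixels, amid what is visible of it).
- manip.silhouettes(camera, target): "region" (384x512 bool, what is visible of it) and "at" ([column, row] in pixels, amid what is visible of it).
- manip.mark_of(camera, target): "at" ([column, row] in pixels: a listed point, or the origin of a listed thing).
The state is a dict: "clock": time; "joints": joint angles; "joint_velocities": joint speeds; "joint_torque": joint torques, N m; "ee_pos": TCP position; "tcp_rot": TCP orientation; "contact_force": force on the tool from outside, world axes, zero at the start; "wrist_torque": the same for the moment, N m; "finger_gap": opening from 0.0 (shut) to 1.0 (fully open); "grasp_force": force on a finger pad.
Only numpy, scipy, OpenCV 4.12 (cv2) and the standard library are available. Lean on these libraries where they do the work, as an engineer would, in place of code of your own. Each camera call takes 0.05 s, during which the arm holds its last target. There are 200 camera calls.

## Working session

There is one attempt and no reset: what is moved stays moved. The work goes in short steps, Python scripts to look and compute and a tool call to move; the robot and the scene stay as the last step left them, time stands still between calls to the robot, and variables do not carry over. Pictures are saved under pics/ and viewed, at most 10 in all, crops included, and the job is handed in when it is done.

Besides the shell and the picture viewer there is one more tool, called after "Request:" as name(argument=value, ...), one argument or row to a line, values as JSON. move_arm: Moves the arm, as the interface text tells. Its arguments: {"type":"object","properties":{"commands":{"type":"array","items":{"type":"array"}},"grip_force":{"type":"number"}},"required":["commands"]}

```bash
ls; mkdir -p pics; cat > h.py <<'E'
import numpy as np, cv2
from scipy.spatial.transform import Rotation as R
from scipy.optimize import least_squares
from station import manip
def cam(f):
    return f["K"],R.from_rotvec(np.ravel(f["rvec"])).as_matrix(),np.ravel(f["tvec"])
def proj(f,name,P):
    K,r,t=cam(f); c=r@np.asarray(P,float)+t
    if name=="wrist":
        th=np.arctan2(np.hypot(c[0],c[1]),c[2]); d=c[:2]/(np.hypot(c[0],c[1])+1e-12)*th
        return np.array([K[0,0]*d[0]+K[0,2],K[1,1]*d[1]+K[1,2]])
    q=K@c; return q[:2]/q[2]
def ray(f,name,px):
    K,r,t=cam(f); d=np.array([(px[0]-K[0,2])/K[0,0],(px[1]-K[1,2])/K[1,1]])
    if name=="wrist":
        th=np.hypot(*d); v=np.array([*(d/th*np.sin(th)),np.cos(th)])
    else: v=np.array([*d,1.])
    return -r.T@t, r.T@v/np.linalg.norm(v)
def onz(f,name,px,z):
    o,d=ray(f,name,px); return o+d*(z-o[2])/d[2]
def tri(rs):
    A=0;b=0
    for o,d in rs:
        M=np.eye(3)-np.outer(d,d);A=A+M;b=b+M@o
    p=np.linalg.solve(A,b); return p,[np.linalg.norm((np.eye(3)-np.outer(d,d))@(p-o)) for o,d in rs]
E
cat > a.py <<'E'
from h import *
np.set_printoptions(precision=4,suppress=True)
s=manip.observe(); print(s["clock"],s["ee_pos"],s["tcp_rot"],s["finger_gap"])
F={}
for c in("scene","top","wrist"):
    F[c]=manip.grab_frame(c); cv2.imwrite(f"pics/{c}0.png",F[c]["image"][:,:,::-1])
    K,r,t=cam(F[c]); print(c,K[0,0],"pos",-r.T@t,"axis",r[2])
for n in["blue_tote_center","blue_tote_handle","green_tote_center","crate","hook_seat","hook_tip","stand_foot","iron_stand","solder_box","carton"]:
    rs=[]
    for c in("scene","top"):
        m=manip.mark_of(c,n)
        print(n,c,[(np.round(x["at"],1),round(x["score"],2)) for x in m[:2]])
        if m: rs.append(ray(F[c],c,m[0]["at"]))
    if len(rs)==2: print("   ",*tri(rs))
a=np.hstack([F["scene"]["image"],F["top"]["image"]])
print(manip.observe()["clock"])
E
python3 a.py
```

```text
pics
0.0 [ 0.158  -0.6299  0.1979] [-3.1397  0.0001  0.2459] 0.9980336086448623
scene 498.5189157039487 pos [1.3904 0.0393 1.2052] axis [-0.5917 -0.0455 -0.8048]
top 373.49696663089236 pos [ 0.5247 -0.0152  1.2022] axis [ 0.0984  0.0041 -0.9951]
wrist 297.3186396354542 pos [ 0.2356 -0.611   0.3826] axis [-0.2821 -0.0686 -0.9569]
blue_tote_center scene [(array([142.9, 165.7]), 0.7)]
blue_tote_center top [(array([377.9, 245.4]), 0.76)]
    [ 0.4736 -0.3745  0.047 ] [np.float64(0.0031927709902889443), np.float64(0.003192770990288965)]
blue_tote_handle scene [(array([134.1, 140.8]), 0.6)]
blue_tote_handle top [(array([388.3, 253. ]), 0.78)]
    [ 0.4565 -0.3797  0.1378] [np.float64(0.0019038514691917562), np.float64(0.0019038514691918915)]
green_tote_center scene []
green_tote_center top [(array([342.3, 223.5]), 0.94)]
crate scene [(array([163. , 182.6]), 0.6)]
crate top [(array([355.5, 235. ]), 0.62)]
    [ 0.505  -0.3161  0.0078] [np.float64(0.004214829685821098), np.float64(0.004214829685820961)]
hook_seat scene [(array([368.5, 150.7]), 0.43), (array([314.6, 258.9]), 0.35)]
hook_seat 
[... 431 characters left out ...]
7, 213.6]), 0.93)]
    [ 0.5782  0.2588 -0.0141] [np.float64(0.004350475442419346), np.float64(0.004350475442419371)]
iron_stand scene [(array([265.5, 252.6]), 0.77)]
iron_stand top [(array([250.5, 166.5]), 0.62)]
    [0.7283 0.0097 0.0046] [np.float64(0.0021962610235862264), np.float64(0.002196261023586225)]
solder_box scene [(array([314.4, 257.8]), 0.83)]
solder_box top [(array([208.9, 165. ]), 0.79)]
    [ 0.7352  0.1442 -0.0005] [np.float64(0.0034920791598598492), np.float64(0.0034920791598598085)]
carton scene [(array([187. , 264.1]), 0.58)]
carton top [(array([316.7, 151.6]), 0.8)]
    [ 0.7749 -0.2024  0.0079] [np.float64(0.0009285750273825488), np.float64(0.0009285750273824725)]
1.15
```

```bash
python3 -c "
import cv2,numpy as np
for n in('scene','top'):
    cv2.imwrite(f'pics/{n}0b.png',cv2.resize(cv2.imread(f'pics/{n}0.png'),(800,600),interpolation=cv2.INTER_CUBIC))"
```

```text
(no output)
```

View pics/scene0b.png

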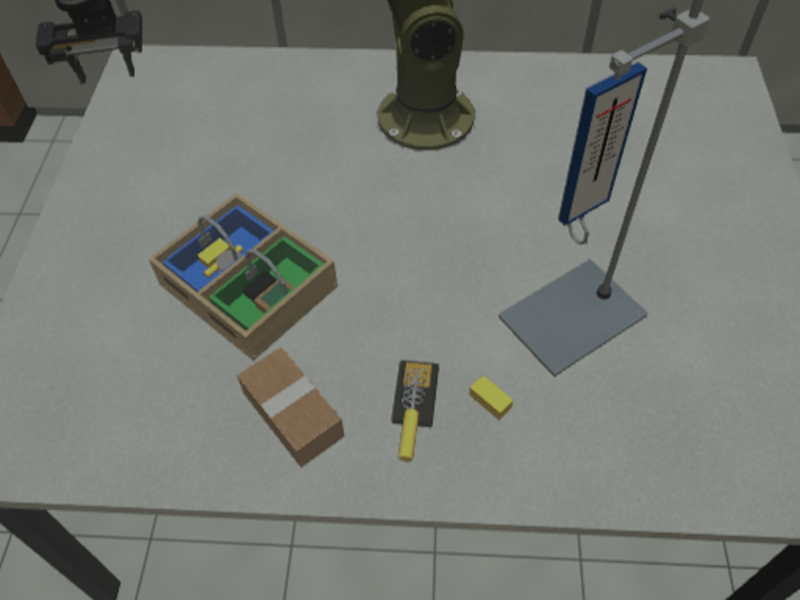

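View pics/top0b.png

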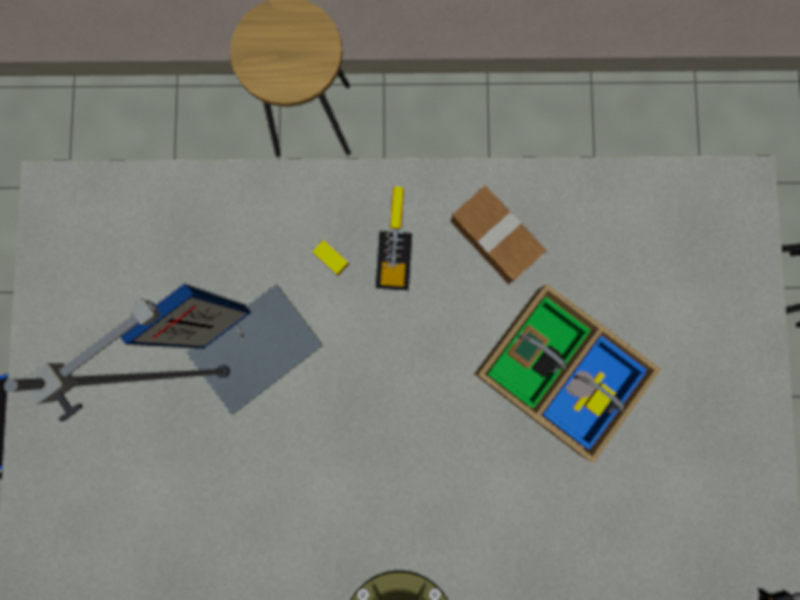

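The scene view shows the crate with blue tote at (215,245) and green at (265,275) of 800x600, with the carton, iron and solder box in front. The spring scale's hook is at (578,230), above the foot plate. In the top view the crate corners are at (545,287), (657,370), (594,460) and (478,375), and the plate corners are at (277,287), (322,345) and (233,412).

```bash
cat > b.py <<'E'
from h import *
np.set_printoptions(precision=4,suppress=True)
f=manip.grab_frame("top"); g=cv2.cvtColor(f["image"],cv2.COLOR_RGB2GRAY)
def sub(p):
    p=np.float32(p).reshape(-1,1,2)*.64
    return cv2.cornerSubPix(g,p.copy(),(4,4),(-1,-1),(3,50,.01)).reshape(-1,2)
c=sub([(545,287),(657,370),(594,460),(478,375)]); print(c)
C=np.array([onz(f,"top",p,.08)[:2] for p in c]); print("crate",C,C.mean(0))
for i in range(4):
    d=C[(i+1)%4]-C[i]; print(np.linalg.norm(d),np.degrees(np.arctan2(d[1],d[0])))
p=sub([(277,287),(322,345),(233,412)]); print(p)
P=np.array([onz(f,"top",q,.014)[:2] for q in p]); print("plate",P)
d=P[1]-P[0];e=P[2]-P[1]
print(np.linalg.norm(d),np.degrees(np.arctan2(d[1],d[0])),np.linalg.norm(e),np.degrees(np.arctan2(e[1],e[0])))
x=-d/np.linalg.norm(d); y=e/np.linalg.norm(e)
print("foot",P[1]+.08*x+.07*y, P[0]-.08*x+.07*y)
cs=[]
for n in("blue_tote_center","blue_tote_handle","green_tote_center","hook_seat"):
    m=manip.mark_of("top",n); z={"b":.04,"g":.04,"h":.26}[n[0]]
    if n.endswith("handle"): z=.14
    print(n,[(onz(f,"top",k["at"],z),k["score"]) for k in m[:2]])
a=cv2.imread("pics/scene0.png")[110:240,90:220]; b=cv2.imread("pics/scene0.png")[100:230,330:460]
cv2.imwrite("pics/crop1.png",cv2.resize(np.hstack([a,b]),(800,400),interpolation=cv2.INTER_CUBIC))
E
python3 b.py
```

```text
[[348.0109 182.8348]
 [418.6317 236.2366]
 [378.7657 291.5687]
 [303.1911 239.4314]]
crate [[ 0.6632 -0.2844]
 [ 0.5015 -0.4896]
 [ 0.3408 -0.3649]
 [ 0.4943 -0.1458]] [ 0.4999 -0.3212]
0.26129807468005267 -128.23982392472467
0.20342407880713118 142.16524650180818
0.2674456859790158 54.98897760920616
0.21852445822038094 -39.36337158180565
[[176.9215 181.3607]
 [206.6405 220.5161]
 [147.8882 265.3671]]
plate [[0.6801 0.2481]
 [0.5541 0.1518]
 [0.4148 0.3355]]
0.15859160195826874 -142.61155623887458 0.2305164444230856 127.1709634868334
foot [0.5753 0.2561] [0.5742 0.2553]
blue_tote_center [(array([ 0.4607, -0.3682,  0.04  ]), 0.77)]
blue_tote_handle [(array([ 0.4612, -0.3777,  0.14  ]), 0.88)]
green_tote_center [(array([ 0.5411, -0.266 ,  0.04  ]), 0.56)]
hook_seat [(array([0.5742, 0.255 , 0.26  ]), 0.55)]
```

View pics/crop1.png

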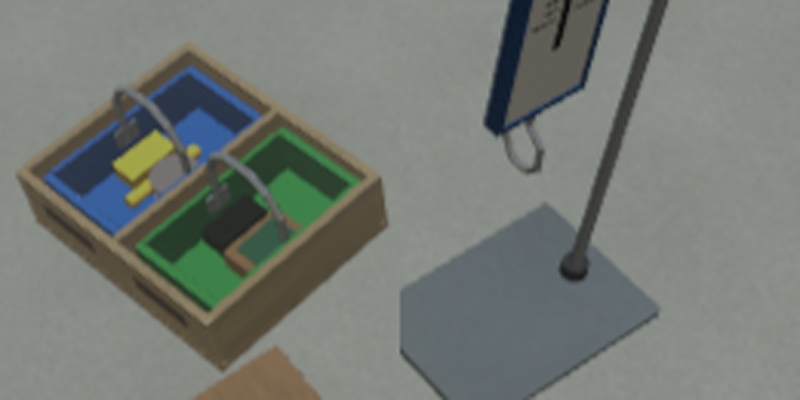

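The crop shows the blue handle as a bail with the straight top near (160,105), and the hook is open toward the robot. Next I move above the blue handle.

```bash
cat > plan.py <<'E'
from h import *
# print call rows (one pose per call) from the current pose to pos, R
def down(yaw): return R.from_euler("xyz",[180,0,yaw],degrees=True)
def tilt(yaw,a):
    # fingers along (cos a * hook y, -sin a), closing axis = hook x for stand/tote yaw
    a=np.radians(a); h=R.from_euler("z",yaw,degrees=True)
    z=np.array([0,np.cos(a),-np.sin(a)]); y=np.array([-1.,0,0]); x=np.cross(y,z)
    return h*R.from_matrix(np.c_[x,y,z])
def flip(r): return r*R.from_euler("z",180,degrees=True)
def pose():
    s=manip.observe(); return np.array(s["ee_pos"]),R.from_euler("xyz",s["tcp_rot"])
def plan(wps,dmax=.19,amax=33):
    p,r=pose(); s=manip.observe(); print("t",s["clock"],"at",np.round(p,4),"rpy",np.round(np.degrees(s["tcp_rot"]),1),"j",np.round(s["joints"],2),"F",np.round(s["contact_force"],1),"gap",round(s["finger_gap"],3),"g",round(s["grasp_force"],1))
    for q,t in wps:
        q=np.array(q,float); w=(r.inv()*t).as_rotvec()
        n=int(np.ceil(max(np.linalg.norm(q-p)/dmax,np.degrees(np.linalg.norm(w))/amax,.01)))
        for i in range(n):
            d=r.inv().apply((q-p)/n); print("  ",[round(float(v)*100,2) for v in d],[round(float(v),1) for v in np.degrees(w/n)])
            r=r*R.from_rotvec(w/n); p=p+(q-p)/n
E
python3 - <<'E'
from plan import *
plan([([.46,-.376,.24],down(52))])
E
```

```text
t 1.4 at [ 0.1581 -0.6305  0.199 ] rpy [180.    0.   14.1] j [ 1.34  0.32 -0.07  1.45  0.02  1.37 -0.06] F [ 1.2 -0.  -0.3] gap 1.003 g 0.0
   [11.82, -5.78, -1.37] [0.0, 0.0, -12.6]
   [8.53, -2.04, -0.91] [0.0, 0.0, -12.6]
   [5.85, -0.08, -0.61] [0.0, 0.0, -12.6]
```

```bash
sed -i 's|        for i in range(n):|        st=(q-p)/n\n        for i in range(n):|; s|apply((q-p)/n)|apply(st)|; s|p=p+(q-p)/n|p=p+st|' plan.py
python3 - <<'E'
from plan import *
plan([([.46,-.376,.24],down(52))])
E
```

```text
t 1.4 at [ 0.1581 -0.6305  0.199 ] rpy [180.    0.   14.1] j [ 1.34  0.32 -0.07  1.45  0.02  1.37 -0.06] F [ 1.2 -0.  -0.3] gap 1.003 g 0.0
   [11.82, -5.78, -1.37] [0.0, 0.0, -12.6]
   [12.8, -3.05, -1.37] [0.0, 0.0, -12.6]
   [13.16, -0.18, -1.37] [0.0, 0.0, -12.6]
```

Request:
move_arm(
  commands=[
    [[3,-1.4,-0.3],[0,0,-3],5],
    [[6,-2.9,-0.7],[0,0,-6],5],
    [[9,-4.3,-1],[0,0,-9],5],
    [[11.8,-5.8,-1.4],[0,0,-12.6],5],
  ],
)

```text
clock: 1.73
ee_pos: [0.2599, -0.5443, 0.213]
tcp_rot: [3.141, -0.0, 0.468]
contact_force: [-0.2, 0.3, 0.3]
finger_gap: 0.78
grasp_force: 0.0
```

Request:
move_arm(
  commands=[
    [[3.2,-0.8,-0.3],[0,0,-3],5],
    [[6.4,-1.5,-0.7],[0,0,-6],5],
    [[9.6,-2.3,-1],[0,0,-9],5],
    [[12.8,-3,-1.4],[0,0,-12.6],5],
  ],
)

```text
clock: 2.07
ee_pos: [0.3604, -0.4599, 0.2273]
tcp_rot: [3.141, 0.0, 0.688]
contact_force: [-0.4, -0.6, -0.5]
finger_gap: 0.589
grasp_force: 0.0
```

Request:
move_arm(
  commands=[
    [[3.3,0,-0.3],[0,0,-3],5],
    [[6.6,-0.1,-0.7],[0,0,-6],5],
    [[9.9,-0.1,-1],[0,0,-9],5],
    [[13.2,-0.2,-1.4],[0,0,-12.6],5],
    [[13.2,-0.2,-1.4],[0,0,-12.6],5],
  ],
)

```text
clock: 2.48
ee_pos: [0.4672, -0.3687, 0.2422]
tcp_rot: [3.139, -0.005, 0.919]
contact_force: [-0.1, 0.7, 0.2]
finger_gap: 0.576
grasp_force: 0.0
```

```bash
cat > c.py <<'E'
from plan import *
np.set_printoptions(precision=4,suppress=True)
s=manip.observe(); print(s["clock"],s["ee_pos"],np.degrees(s["tcp_rot"]),s["joints"],s["contact_force"])
f=manip.grab_frame("wrist"); cv2.imwrite("pics/wrist1.png",f["image"][:,:,::-1])
for n,z in(("blue_tote_center",.04),("blue_tote_handle",.14),("green_tote_center",.04),("crate",0)):
    m=manip.mark_of("wrist",n); print(n,[(np.round(k["at"],1),onz(f,"wrist",k["at"],z),round(k["score"],2)) for k in m[:2]])
E
python3 c.py
```

```text
2.4833 [ 0.4672 -0.3687  0.2422] [179.8589  -0.3089  52.6817] [ 0.9568  0.2072 -0.3859  1.5197  0.0731  1.4271 -0.0832] [-0.0595  0.696   0.2239]
blue_tote_center []
blue_tote_handle [(array([256.8, 196.5]), array([ 0.4611, -0.3784,  0.14  ]), 0.97)]
green_tote_center [(array([254.1,  78.5]), array([ 0.5351, -0.2761,  0.04  ]), 0.72)]
crate [(array([253.6, 123.3]), array([ 0.4975, -0.3239,  0.    ]), 0.73)]
```

View pics/wrist1.png

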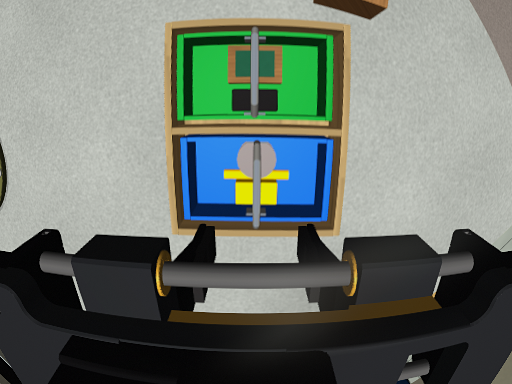

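The wrist view shows the blue handle at column 257 (rows 142–225), vertical in the picture, so it's aligned with the tool. I'll refine the position and descend.

```bash
python3 - <<'E'
from plan import *
plan([([.461,-.378,.20],down(52)),([.461,-.378,.120],down(52))])
E
```

```text
t 2.7333 at [ 0.4589 -0.3775  0.2407] rpy [-1.80e+02  1.00e-01  5.17e+01] j [ 0.96  0.21 -0.38  1.52  0.08  1.43 -0.08] F [ 0.2  0.6 -1.3] gap 0.577 g 0.0
   [0.09, 0.2, 4.07] [-0.0, 0.1, -0.3]
   [-0.0, -0.0, 8.0] [-0.0, -0.0, 0.0]
```

Request:
move_arm(
  commands=[
    [[0.1,0.2,2],[0,0,0],5],
    [[0.1,0.2,4],[0,0,0],5],
    [[0.1,0.2,6],[0,0,0],5],
    [[0.1,0.2,8],[0,0,0],5],
    [[0.1,0.2,10],[0,0,0],5],
  ],
)

```text
clock: 3.15
ee_pos: [0.4609, -0.3781, 0.1399]
tcp_rot: [-3.141, 0.001, 0.902]
contact_force: [0.8, -0.2, 0.2]
finger_gap: 0.576
grasp_force: 0.0
```

Request:
move_arm(
  commands=[
    [[0,0,1],[0,0,0],5],
    [[0,0,2],[0,0,0],5],
    [[0,0,2],[0,0,0],5],
  ],
)

```text
clock: 3.4
ee_pos: [0.4609, -0.3766, 0.119]
tcp_rot: [-3.138, 0.0, 0.904]
contact_force: [-0.6, 0.4, -0.7]
finger_gap: 0.575
grasp_force: 0.0
```

Request:
move_arm(
  commands=[
    [[0,0,0],[0,0,0],2.5],
    [[0,0,0],[0,0,0],0],
    [[0,0,0],[0,0,0],0],
    [[0,0,0],[0,0,0],0],
    [[0,0,0],[0,0,0],0],
  ],
  grip_force=45,
)

```text
clock: 3.82
ee_pos: [0.4629, -0.3768, 0.1217]
tcp_rot: [3.14, 0.0, 0.906]
contact_force: [0.3, -0.6, -0.6]
finger_gap: 0.279
grasp_force: 0.0
```

Request:
move_arm(
  commands=[
    [[0,0,0],[0,0,0],0],
    [[0,0,0],[0,0,0],0],
  ],
)

```text
clock: 3.98
ee_pos: [0.4626, -0.3766, 0.1212]
tcp_rot: [3.141, 0.0, 0.906]
contact_force: [-0.1, -1.1, -0.5]
finger_gap: 0.126
grasp_force: 0.0
```

Request:
move_arm(
  commands=[
    [[0,0,0],[0,0,0],0],
    [[0,0,0],[0,0,0],0],
    [[0,0,0],[0,0,0],0],
  ],
)

```text
clock: 4.23
ee_pos: [0.4624, -0.3766, 0.1209]
tcp_rot: [-3.142, 0.0, 0.906]
contact_force: [0.5, -0.2, -0.2]
finger_gap: 0.009
grasp_force: 0.0
```

Request:
move_arm(
  commands=[
    [[0,0,-0.5],[0,0,0],0],
    [[0,0,-1.2],[0,0,0],0],
    [[0,0,-2],[0,0,0],0],
  ],
)

```text
clock: 4.48
ee_pos: [0.4624, -0.3765, 0.1415]
tcp_rot: [-3.141, 0.0, 0.906]
contact_force: [-0.0, -0.6, -0.5]
finger_gap: 0.006
grasp_force: 0.0
```

The fingers closed on nothing, so I'll look.

```bash
cat > d.py <<'E'
from plan import *
import sys
np.set_printoptions(precision=4,suppress=True)
F={c:manip.grab_frame(c) for c in("scene","top","wrist")}
for n in sys.argv[2:]:
    rs={}
    for c in F:
        m=manip.mark_of(c,n)
        if m: rs[c]=ray(F[c],c,m[0]["at"]); print(n,c,np.round(m[0]["at"],1),round(m[0]["score"],2))
    if len(rs)>1: print("  ",*tri(list(rs.values())))
i=sys.argv[1]
a=F["scene"]["image"]; w=F["wrist"]["image"]
cv2.imwrite(f"pics/m{i}.png",np.hstack([cv2.resize(a[90:240,70:270],(400,300),interpolation=2),cv2.resize(w,(400,300))])[:,:,::-1])
E
python3 d.py 2 blue_tote_handle blue_tote_center
```

```text
blue_tote_handle scene [132.6 143.4] 0.58
blue_tote_handle top [389.3 251.8] 0.92
blue_tote_handle wrist [252.8 226.4] 0.87
   [ 0.4586 -0.3842  0.129 ] [np.float64(0.003249522297925263), np.float64(0.0007196783804666918), np.float64(0.002980935991374312)]
blue_tote_center scene [140.  162.6] 0.97
blue_tote_center top [376.3 245.8] 0.78
blue_tote_center wrist [250.1 186. ] 0.94
   [ 0.4682 -0.3736  0.0559] [np.float64(0.0055790814480408445), np.float64(0.005744595179694041), np.float64(0.00702703284350415)]
```

View pics/m2.png

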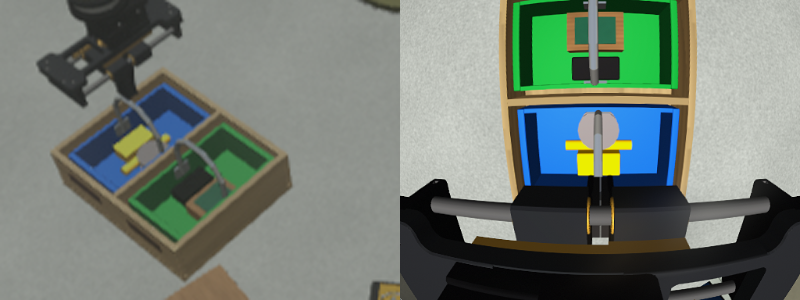

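The fingertips sit well short of the bar in both views: the bar's middle is at about (598,140) in the right half and the fingertips at about (600,185). I'll check the TCP against the cameras.

```bash
python3 - <<'E'
from plan import *
np.set_printoptions(precision=1,suppress=True)
p,r=pose(); print(p)
ims=[]
for c in("scene","top","wrist"):
    f=manip.grab_frame(c); im=f["image"][:,:,::-1].copy()
    bay=np.array([.460,-.373,.14]); y=np.array([np.sin(np.radians(38)),np.cos(np.radians(38)),0])
    u0=proj(f,c,p)
    for q,col in((p,(0,0,255)),(bay,(0,255,255)),(bay+.047*y-[0,0,.05],(255,0,255)),(bay-.047*y-[0,0,.05],(255,255,0))):
        u=proj(f,c,q); print(c,u); cv2.circle(im,tuple(int(v) for v in u),2,col,-1)
    x,yy=int(np.clip(u0[0]-50,0,412)),int(np.clip(u0[1]-50,0,284))
    ims.append(cv2.resize(im[yy:yy+100,x:x+100],(266,266),interpolation=2))
cv2.imwrite("pics/chk.png",np.hstack(ims))
E
```

```text
[ 0.5 -0.4  0.1]
scene [135.3 141.8]
scene [136.7 141.4]
scene [150.9 160.8]
scene [129.9 144.9]
top [388.1 250.9]
top [386.8 251.8]
top [368.1 240.9]
top [394.1 260.6]
wrist [255.9 225.6]
wrist [250.2 223.5]
wrist [251. 144.]
wrist [251.8 250.1]
```

View pics/chk.png

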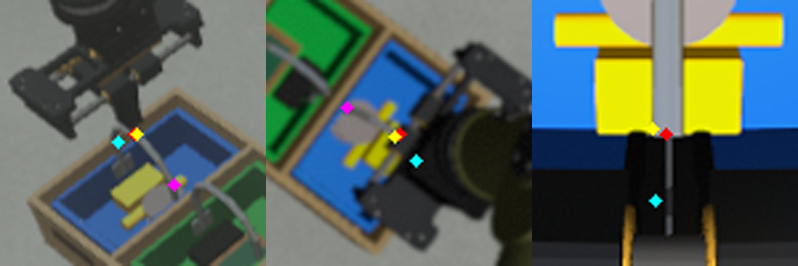

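```bash
cat > ov.py <<'E'
from plan import *
ims=[]
for c,(x,y) in(("scene",(95,115)),("top",(330,190))):
    f=manip.grab_frame(c); im=cv2.imread(f"pics/{c}0.png"); S=5; n=80 if c=="scene" else 80
    big=cv2.resize(im[y:y+n,x:x+n],(n*S,n*S),interpolation=2)
    h=R.from_euler("z",-38,degrees=True); C=np.array([.461,-.373,.01])
    def dr(pts,col,close=False,C=C):
        q=[((proj(f,c,C+h.apply(p))-[x,y]+.5)*S).astype(int) for p in pts]
        cv2.polylines(big,[np.array(q).reshape(-1,1,2)],close,col,1,16)
    dr([(0,-.047,.06),(0,-.047,.1),(0,-.015,.13),(0,.015,.13),(0,.047,.1),(0,.047,.06)],(0,0,255))
    dr([(-.095,-.054,.06),(.095,-.054,.06),(.095,.054,.06),(-.095,.054,.06)],(0,255,255),True)
    dr([(-.111,-.135,.08),(.111,-.135,.08),(.111,.135,.08),(-.111,.135,.08)],(255,0,255),True,np.array([.5,-.321,0]))
    ims.append(big)
cv2.imwrite("pics/ov.png",np.hstack(ims))
E
python3 ov.py
```

```text
(no output)
```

View pics/ov.png

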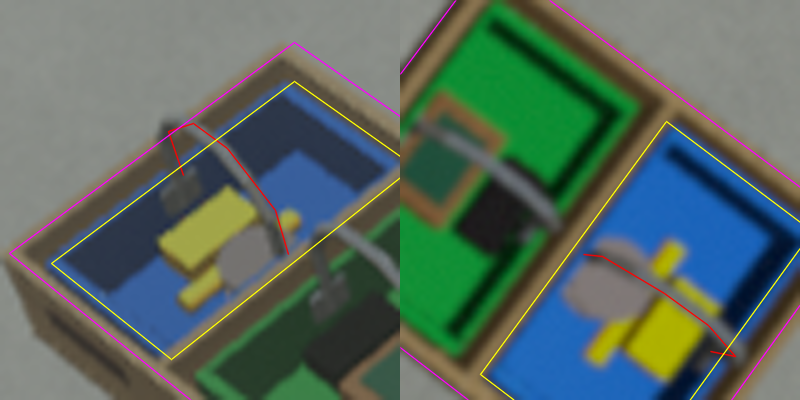

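The overlay of my model (red bail, yellow rim) agrees with both fixed views to within about 1 px. So the plan position is right, but the bar may sit lower on the fingers than assumed. I'll retry deeper.

Request:
move_arm(
  commands=[
    [[0,0,-1],[0,0,0],4],
    [[0,0,-1],[0,0,0],4],
    [[0,0,-1],[0,0,0],4],
    [[0,0,-1],[0,0,0],4],
    [[0,0,-1],[0,0,0],4],
  ],
)

```text
clock: 5.6
ee_pos: [0.4624, -0.3765, 0.151]
tcp_rot: [3.142, 0.0, 0.906]
contact_force: [0.5, -0.2, 0.0]
finger_gap: 0.304
grasp_force: 0.0
```

Request:
move_arm(
  commands=[
    [[0,0,1.5],[0,0,0],4],
    [[0,0,3],[0,0,0],4],
    [[0,0,4.5],[0,0,0],4],
    [[0,0,4.5],[0,0,0],4],
  ],
)

```text
clock: 5.93
ee_pos: [0.4604, -0.3751, 0.1025]
tcp_rot: [-3.136, -0.0, 0.906]
contact_force: [-0.4, 0.6, -0.5]
finger_gap: 0.453
grasp_force: 0.0
```

```bash
python3 d.py 3 blue_tote_handle; python3 - <<'E'
from plan import *
plan([])
im=manip.grab_frame("scene")["image"][105:180,90:190]; w=manip.grab_frame("wrist")["image"][150:300,156:356]
cv2.imwrite("pics/m4.png",np.hstack([cv2.resize(im,(400,300),interpolation=2),cv2.resize(w,(400,300),interpolation=2)])[:,:,::-1])
E
```

```text
blue_tote_handle scene [132.  142.2] 0.82
blue_tote_handle wrist [254.8 253.3] 0.73
   [ 0.4558 -0.3862  0.1296] [np.float64(0.0035959996048472065), np.float64(0.0035959996048472026)]
t 6.2333 at [ 0.4631 -0.377   0.1072] rpy [179.9   0.   51.9] j [ 0.95  0.29 -0.37  1.69  0.11  1.18 -0.11] F [ 0.4 -0.2  0.2] gap 0.462 g 0.0
```

View pics/m4.png

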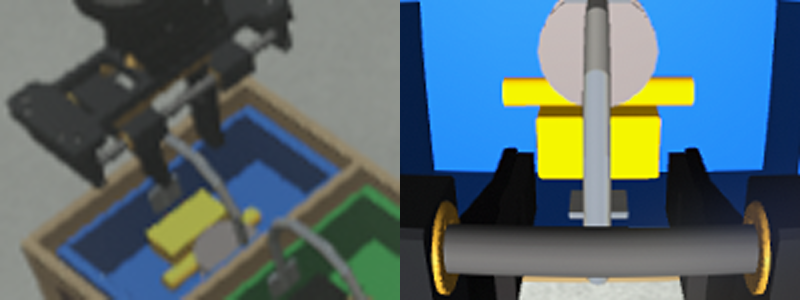

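The bar is now clearly between the fingers (right half, column 597). I'll close.

Request:
move_arm(
  commands=[
    [[0,0,0],[0,0,0],0],
    [[0,0,0],[0,0,0],0],
    [[0,0,0],[0,0,0],0],
    [[0,0,0],[0,0,0],0],
    [[0,0,0],[0,0,0],0],
  ],
  grip_force=45,
)

```text
clock: 6.75
ee_pos: [0.4624, -0.3766, 0.1059]
tcp_rot: [3.142, 0.0, 0.906]
contact_force: [-0.7, -0.2, -0.4]
finger_gap: 0.165
grasp_force: 0.0
```

Request:
move_arm(
  commands=[
    [[0,0,0],[0,0,0],0],
    [[0,0,0],[0,0,0],0],
    [[0,0,0],[0,0,0],0],
  ],
)

```text
clock: 7.0
ee_pos: [0.4622, -0.3763, 0.1059]
tcp_rot: [-3.141, 0.0, 0.906]
contact_force: [-1.6, 1.4, 1.6]
finger_gap: 0.069
grasp_force: 45.0
```

Contact, but the 6 mm gap for an 8 mm bar suggests it's at the very tips. I'll reopen and go 12 mm deeper.

Request:
move_arm(
  commands=[
    [[0,0,0],[0,0,0],3],
    [[0,0,0],[0,0,0],3],
    [[0,0,0.6],[0,0,0],3],
    [[0,0,1.2],[0,0,0],3],
    [[0,0,1.2],[0,0,0],1],
  ],
)

```text
clock: 7.42
ee_pos: [0.4616, -0.376, 0.0921]
tcp_rot: [-3.139, -0.0, 0.906]
contact_force: [-0.1, -0.2, -1.0]
finger_gap: 0.292
grasp_force: 0.0
```

Request:
move_arm(
  commands=[
    [[0,0,0],[0,0,0],0],
    [[0,0,0],[0,0,0],0],
    [[0,0,0],[0,0,0],0],
    [[0,0,0],[0,0,0],0],
    [[0,0,0],[0,0,0],0],
  ],
  grip_force=45,
)

```text
clock: 7.83
ee_pos: [0.4622, -0.3763, 0.0941]
tcp_rot: [-3.141, 0.0, 0.906]
contact_force: [-1.4, 0.6, 1.5]
finger_gap: 0.065
grasp_force: 44.5
```

```bash
python3 - <<'E'
from plan import *
plan([])
h=R.from_euler("z",-38,degrees=True)
p,r=pose()
for c in("scene","top"):
    m=manip.silhouettes(c,"blue_tote_handle"); print(c,[(np.round(k["at"],1),k["score"],k["region"].sum()) for k in m[:2]])
    f=manip.grab_frame(c); print(proj(f,c,p))
E
```

```text
t 7.8333 at [ 0.4622 -0.3763  0.0941] rpy [-180.     0.    51.9] j [ 0.95  0.3  -0.37  1.71  0.12  1.15 -0.12] F [-1.4  0.6  1.5] gap 0.065 g 44.5
scene [(array([136.7, 160.1]), 0.95, np.int64(1769))]
[138.70285258 152.39283266]
top [(array([370.1, 247.5]), 0.75, np.int64(1364))]
[382.61484879 250.04982844]
```

Request:
move_arm(
  commands=[
    [[0,0,-0.4],[0,0,0],0],
    [[0,0,-0.8],[0,0,0],0],
    [[0,0,-1.4],[0,0,0],0],
    [[0,0,-2],[0,0,0],0],
    [[0,0,-2],[0,0,0],0],
  ],
  grip_force=55,
)

```text
clock: 8.45
ee_pos: [0.4634, -0.3773, 0.1156]
tcp_rot: [3.139, 0.0, 0.905]
contact_force: [0.8, -0.3, -3.8]
finger_gap: 0.069
grasp_force: 54.9
```

```bash
python3 - <<'E'
from plan import *
plan([])
s=manip.observe(); print(s["wrist_torque"])
im=manip.grab_frame("scene")["image"][95:185,80:200]; w=manip.grab_frame("wrist")["image"]
cv2.imwrite("pics/m5.png",np.hstack([cv2.resize(im,(400,300),interpolation=2),cv2.resize(w,(400,300),interpolation=2)])[:,:,::-1])
E
```

```text
t 8.45 at [ 0.4634 -0.3773  0.1156] rpy [179.8   0.   51.9] j [ 0.95  0.29 -0.37  1.68  0.11  1.19 -0.11] F [ 0.8 -0.3 -3.8] gap 0.069 g 54.9
[-0.05011018 -0.11616084 -0.0401793 ]
```

View pics/m5.png

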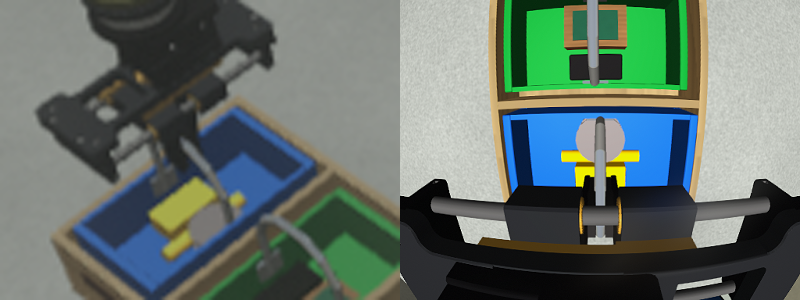

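The tote is up 2 cm and looks level, still inside its bay. Now I lift it clear of the green handle, then carry and turn it.

```bash
python3 - <<'E'
from plan import *
plan([([.463,-.377,.26],down(52)),([.515,.005,.255],down(127.3)),([.515,.005,.10],down(127.3))],.11,19)
E
```

```text
t 8.55 at [ 0.4628 -0.3768  0.1145] rpy [179.9   0.   51.9] j [ 0.95  0.29 -0.37  1.69  0.11  1.19 -0.11] F [ 0.5  0.2 -4.3] gap 0.067 g 54.9
   [-0.0, 0.02, -7.28] [0.0, 0.0, -0.1]
   [-0.0, 0.02, -7.28] [0.0, 0.0, -0.1]
   [8.33, -4.86, 0.12] [-0.0, 0.0, -18.8]
   [9.45, -1.91, 0.12] [-0.0, 0.0, -18.8]
   [9.56, 1.24, 0.13] [-0.0, 0.0, -18.8]
   [8.65, 4.26, 0.13] [-0.0, 0.0, -18.8]
   [0.0, -0.0, 7.75] [-0.0, -0.0, -0.0]
   [0.0, -0.0, 7.75] [-0.0, -0.0, -0.0]
```

Request:
move_arm(
  commands=[
    [[0,0,-1],[0,0,0],0],
    [[0,0,-2.5],[0,0,0],0],
    [[0,0,-4],[0,0,0],0],
    [[0,0,-5.6],[0,0,0],0],
    [[0,0,-7.3],[0,0,0],0],
  ],
)

```text
clock: 8.97
ee_pos: [0.4622, -0.3763, 0.1878]
tcp_rot: [-3.141, 0.0, 0.906]
contact_force: [0.1, -0.4, -4.2]
finger_gap: 0.067
grasp_force: 55.0
```

Request:
move_arm(
  commands=[
    [[0,0,-1.8],[0,0,0],0],
    [[0,0,-3.5],[0,0,0],0],
    [[0,0,-5],[0,0,0],0],
    [[0,0,-6.5],[0,0,0],0],
    [[0,0,-7.3],[0,0,0],0],
  ],
)

```text
clock: 9.38
ee_pos: [0.463, -0.3768, 0.2625]
tcp_rot: [3.139, 0.0, 0.906]
contact_force: [0.5, 0.4, -3.4]
finger_gap: 0.063
grasp_force: 54.9
```

Request:
move_arm(
  commands=[
    [[0.8,-0.5,0],[0,0,-2],0],
    [[2.4,-1.4,0],[0,0,-6],0],
    [[4.3,-2.5,0],[0,0,-10],0],
    [[6.3,-3.7,0],[0,0,-14.4],0],
    [[8.3,-4.9,0.1],[0,0,-18.8],0],
  ],
)

```text
clock: 9.8
ee_pos: [0.4748, -0.2789, 0.2579]
tcp_rot: [-3.14, -0.001, 1.239]
contact_force: [0.7, 0.7, -4.4]
finger_gap: 0.068
grasp_force: 55.0
```

Request:
move_arm(
  commands=[
    [[1.9,-0.4,0],[0,0,-3.8],0],
    [[3.8,-0.8,0],[0,0,-7.5],0],
    [[5.7,-1.1,0],[0,0,-11.3],0],
    [[7.6,-1.5,0],[0,0,-15],0],
    [[9.5,-1.9,0.1],[0,0,-18.8],0],
  ],
)

```text
clock: 10.22
ee_pos: [0.4881, -0.183, 0.2571]
tcp_rot: [-3.14, -0.0, 1.567]
contact_force: [0.5, -0.6, -4.8]
finger_gap: 0.07
grasp_force: 55.0
```

Request:
move_arm(
  commands=[
    [[1.9,0.2,0],[0,0,-3.8],0],
    [[3.8,0.5,0],[0,0,-7.5],0],
    [[5.7,0.7,0],[0,0,-11.3],0],
    [[7.6,1,0],[0,0,-15],0],
    [[9.5,1.2,0.1],[0,0,-18.8],0],
  ],
)

```text
clock: 10.63
ee_pos: [0.5009, -0.0882, 0.256]
tcp_rot: [-3.14, -0.001, 1.896]
contact_force: [0.0, -0.4, -3.3]
finger_gap: 0.064
grasp_force: 55.0
```

Request:
move_arm(
  commands=[
    [[2,1,0],[0,0,-4.5],0],
    [[4.2,2.1,0],[0,0,-9],0],
    [[6.2,3,0],[0,0,-13.3],0],
    [[7.8,3.8,0],[0,0,-17],0],
    [[8.7,4.3,0.1],[0,0,-18.8],0],
  ],
)

```text
clock: 11.05
ee_pos: [0.5142, 0.0098, 0.2553]
tcp_rot: [-3.141, -0.001, 2.226]
contact_force: [-0.8, 1.4, -4.0]
finger_gap: 0.067
grasp_force: 55.0
```

```bash
python3 - <<'E'
from plan import *
plan([([.515,.005,.255],down(127.3)),([.515,.005,.10],down(127.3))],.08,19)
E
python3 d.py 6 blue_tote_handle blue_tote_center
```

```text
t 11.05 at [0.5142 0.0098 0.2553] rpy [-1.800e+02 -1.000e-01  1.276e+02] j [ 0.66  0.05 -0.74  1.67  0.03  1.44  0.57] F [-0.8  1.4 -4. ] gap 0.067 g 55.0
   [-0.43, -0.23, 0.03] [-0.0, -0.1, 0.3]
   [0.0, -0.0, 7.75] [0.0, 0.0, 0.0]
   [0.0, -0.0, 7.75] [0.0, 0.0, 0.0]
blue_tote_handle scene [266.4 120. ] 0.81
blue_tote_handle wrist [257.1 265. ] 0.58
   [0.5169 0.0031 0.2998] [np.float64(0.002367987067565762), np.float64(0.0023679870675657943)]
blue_tote_center scene [269.6 146.9] 0.59
blue_tote_center top [342.5 224.7] 0.19
blue_tote_center wrist [259.7 200.5] 0.72
   [ 0.5297 -0.066   0.2365] [np.float64(0.07768330096678977), np.float64(0.15963076151955644), np.float64(0.08434475131260125)]
```

Request:
move_arm(
  commands=[
    [[-0.1,-0.1,1.5],[0,0,0],0],
    [[-0.3,-0.2,3.5],[0,0,0.3],0],
    [[-0.4,-0.2,6],[0,0,0.3],0],
    [[-0.4,-0.2,8.5],[0,0,0.3],0],
    [[-0.4,-0.2,11],[0,0,0.3],0],
  ],
)

```text
clock: 11.92
ee_pos: [0.516, 0.0006, 0.145]
tcp_rot: [3.141, 0.001, 2.211]
contact_force: [0.3, -0.1, -3.3]
finger_gap: 0.069
grasp_force: 55.0
```

Request:
move_arm(
  commands=[
    [[0,0,1.7],[0,0,0],0],
    [[0,0,3],[0,0,0],0],
    [[0,0,4],[0,0,0],0],
    [[0,0,4.7],[0,0,0],0],
    [[0,0,5],[0,0,0],0],
  ],
)

```text
clock: 12.33
ee_pos: [0.5155, 0.0011, 0.0952]
tcp_rot: [-3.141, -0.001, 2.212]
contact_force: [-0.1, 1.1, -3.1]
finger_gap: 0.066
grasp_force: 55.0
```

Request:
move_arm(
  commands=[
    [[0,0,0.2],[0,0,0],0],
    [[0,0,0.4],[0,0,0],0],
    [[0,0,0.6],[0,0,0],0],
    [[0,0,0.6],[0,0,0],0],
  ],
)

```text
clock: 12.67
ee_pos: [0.5161, 0.0014, 0.0901]
tcp_rot: [3.141, 0.0, 2.213]
contact_force: [-0.7, 0.4, -3.4]
finger_gap: 0.067
grasp_force: 55.0
```

Request:
move_arm(
  commands=[
    [[0,0,0.2],[0,0,0],0],
    [[0,0,0.4],[0,0,0],0],
    [[0,0,0.4],[0,0,0],0],
  ],
)

```text
clock: 12.92
ee_pos: [0.5156, 0.0015, 0.0857]
tcp_rot: [-3.141, -0.0, 2.213]
contact_force: [-0.8, -0.3, -3.0]
finger_gap: 0.073
grasp_force: 55.0
```

Request:
move_arm(
  commands=[
    [[0,0,0.2],[0,0,0],0],
    [[0,0,0.2],[0,0,0],0],
  ],
)

```text
clock: 13.08
ee_pos: [0.5162, 0.0017, 0.0841]
tcp_rot: [3.141, 0.0, 2.213]
contact_force: [0.2, 0.8, -2.4]
finger_gap: 0.063
grasp_force: 54.9
```

Request:
move_arm(
  commands=[
    [[0,0,0.2],[0,0,0],0],
    [[0,0,0.2],[0,0,0],0],
  ],
)

```text
clock: 13.25
ee_pos: [0.5163, 0.0016, 0.084]
tcp_rot: [-3.141, 0.001, 2.213]
contact_force: [-5.9, 0.1, 11.0]
finger_gap: 0.065
grasp_force: 53.4
```

Request:
move_arm(
  commands=[
    [[0,0,0.2],[0,0,0],0],
    [[0,0,0.2],[0,0,0],0],
  ],
)

```text
clock: 13.42
ee_pos: [0.5163, 0.0016, 0.0839]
tcp_rot: [-3.14, 0.002, 2.213]
contact_force: [-11.6, 0.3, 24.2]
finger_gap: 0.062
grasp_force: 52.0
```

Request:
move_arm(
  commands=[
    [[0,0,-0.4],[0,0,0],0],
    [[0,0,-0.4],[0,0,0],3],
    [[0,0,-0.4],[0,0,0],3],
    [[0,0,-0.4],[0,0,0],3],
    [[0,0,-0.4],[0,0,0],3],
  ],
)

```text
clock: 13.83
ee_pos: [0.516, 0.0015, 0.0838]
tcp_rot: [3.141, 0.0, 2.213]
contact_force: [-0.9, 0.0, 0.2]
finger_gap: 0.28
grasp_force: 0.0
```

Request:
move_arm(
  commands=[
    [[0,0,-2],[0,0,0],4],
    [[0,0,-5],[0,0,0],4],
    [[0,0,-8],[0,0,0],4],
    [[0,0,-11],[0,0,0],4],
    [[0,0,-14],[0,0,0],4],
  ],
)

```text
clock: 14.25
ee_pos: [0.5157, 0.0016, 0.2252]
tcp_rot: [-3.141, -0.0, 2.213]
contact_force: [0.5, 0.2, 0.5]
finger_gap: 0.456
grasp_force: 0.0
```

```bash
python3 - <<'E'
from plan import *
plan([])
E
python3 d.py 7 blue_tote_handle blue_tote_center hook_seat hook_tip green_tote_center
```

```text
t 14.25 at [0.5157 0.0016 0.2252] rpy [-180.    -0.   126.8] j [ 0.66  0.06 -0.74  1.72  0.04  1.38  0.56] F [0.5 0.2 0.5] gap 0.456 g 0.0
blue_tote_handle scene [264.6 162.6] 0.68
blue_tote_handle top [354.5 236.8] 0.54
blue_tote_handle wrist [255.9 186.8] 0.7
   [ 0.5206 -0.0847  0.1875] [np.float64(0.0879796241873282), np.float64(0.18193462603954708), np.float64(0.09652250658730378)]
blue_tote_center scene [265.1 186.6] 0.88
blue_tote_center wrist [251.4 165.6] 0.7
   [ 0.5171 -0.0034  0.0211] [np.float64(0.00048630217925913876), np.float64(0.00048630217925913014)]
hook_seat scene [366.5 151.9] 0.56
hook_seat top [150.1 209.4] 0.55
   [0.5771 0.2551 0.2626] [np.float64(0.004318233023228263), np.float64(0.004318233023228136)]
hook_tip scene [365.8 143. ] 0.69
hook_tip top [252.1 168.2] 0.22
   [0.6755 0.1066 0.4222] [np.float64(0.10961556919554319), np.float64(0.1096155691955432)]
green_tote_center scene [169.9 184.7] 0.9
green_tote_center top [343.2 223.7] 0.58
   [ 0.5408 -0.2765  0.0461] [np.float64(0.0025102499224580518), np.float64(0.0025102499224582135)]
```

```bash
cat > kin.py <<'E'
from plan import *
import itertools
def fk(q,s,L):
    d0,du,df,dt=L[:4]; a=L[4:]
    r=R.from_euler("z",s[0]*q[0]); p=np.array([0,0,d0])
    r=r*R.from_euler("y",q[1])*R.from_euler("z",s[1]*q[2]); p=p+r.apply([a[0],0,du])
    r=r*R.from_euler("y",q[3])*R.from_euler("z",s[2]*q[4]); p=p+r.apply([a[1],0,df])
    r=r*R.from_euler("y",q[5])*R.from_euler("z",s[3]*q[6]+L[6] if len(L)>6 else 0); p=p+r.apply([0,0,dt])
    return p,r
D=[([1.339,.321,-.07,1.45,.023,1.371,-.057],[.158,-.63,.199],14.1),([.9568,.2072,-.3859,1.5197,.0731,1.4271,-.0832],[.4672,-.3687,.2422],52.68),
([.95,.29,-.37,1.69,.11,1.18,-.11],[.4631,-.377,.1072],51.9),([.66,.05,-.74,1.67,.03,1.44,.57],[.5142,.0098,.2553],127.6),([.66,.06,-.74,1.72,.04,1.38,.56],[.5157,.0016,.2252],126.8)]
def fit():
    best=None
    for s in itertools.product([1,-1],repeat=4):
      for o in(0,np.pi/2,np.pi,-np.pi/2):
        def e(L):
            out=[]
            for q,p,y in D:
                P,r=fk(q,s,L); out+=[*(P-p),*(.3*(r.inv()*down(y)).as_rotvec())]
            return np.array(out)
        try: z=least_squares(e,[.3,.4,.4,.3,0,0,o])
        except Exception: continue
        if best is None or z.cost<best[0]: best=(z.cost,s,z.x,z.fun)
    return best
if __name__=="__main__":
    b=fit(); np.set_printoptions(precision=4,suppress=True); print(b)
E
python3 kin.py
```

```text
(np.float64(0.0006103987925122562), (-1, -1, -1, -1), array([-3.1232,  0.5966,  0.505 , -2.8746, -0.0169,  0.0263,  1.5716]), array([ 0.0274, -0.0039, -0.0019,  0.0001,  0.0001, -0.0003, -0.0068,
        0.0027, -0.0007,  0.0007, -0.0016, -0.0002,  0.0032,  0.0066,
        0.0049,  0.0007, -0.0006,  0.0005,  0.0035,  0.0022, -0.002 ,
       -0.0007, -0.0019, -0.0011, -0.008 ,  0.015 , -0.0003, -0.0005,
       -0.0007,  0.0011]))
```

```bash
cat >> plan.py <<'E'
def grasp(C,yaw,a,g=.030,zg=.118,back=0.,reach=.019):
    T=flip(tilt(yaw,a)); h=R.from_euler("z",yaw,degrees=True)
    G=np.array([C[0],C[1],C[2] if len(C)>2 else 0])+h.apply([0,-g,zg])
    return G+T.apply([0,0,reach-back]),T
E
python3 - <<'E'
from plan import *
T=grasp((.517,-.001),36.9,35,back=.13); print(T[0])
plan([([.545,-.03,.255],down(126.9)),T],.12,19)
E
```

```text
[ 0.58960634 -0.09770257  0.18166698]
t 15.15 at [0.5159 0.0015 0.2239] rpy [-180.     0.   126.8] j [ 0.66  0.06 -0.74  1.72  0.04  1.38  0.56] F [-0.7 -0.4 -0. ] gap 0.459 g 0.0
   [-4.27, 0.44, -3.11] [-0.0, 0.0, -0.1]
   [-2.7, -0.17, 2.44] [0.0, 18.3, 0.0]
   [-3.33, -0.17, 1.47] [0.0, 18.3, 0.0]
   [-3.62, -0.17, 0.35] [0.0, 18.3, 0.0]
```

Request:
move_arm(
  commands=[
    [[-2,0.2,-1.5],[0,0,0],4],
    [[-4.3,0.4,-3.1],[0,0,0],4],
    [[-4.3,0.4,-3.1],[0,0,0],4],
  ],
)

```text
clock: 15.4
ee_pos: [0.5482, -0.035, 0.2574]
tcp_rot: [3.138, 0.005, 2.208]
contact_force: [-1.2, -0.8, -0.1]
finger_gap: 0.458
grasp_force: 0.0
```

Request:
move_arm(
  commands=[
    [[-0.9,0,0.8],[0,6,0],4],
    [[-1.8,-0.1,1.6],[0,12,0],4],
    [[-2.7,-0.2,2.4],[0,18.3,0],4],
    [[-2.7,-0.2,2.4],[0,18.3,0],4],
  ],
)

```text
clock: 15.73
ee_pos: [0.5596, -0.0617, 0.2221]
tcp_rot: [-3.134, -0.332, 2.199]
contact_force: [-1.3, -2.4, -2.8]
finger_gap: 0.457
grasp_force: 0.0
```

Request:
move_arm(
  commands=[
    [[-1.1,0,0.5],[0,6,0],4],
    [[-2.2,-0.1,1],[0,12,0],4],
    [[-3.3,-0.2,1.5],[0,18.3,0],4],
    [[-3.3,-0.2,1.5],[0,18.3,0],4],
  ],
)

```text
clock: 16.07
ee_pos: [0.5728, -0.0822, 0.1931]
tcp_rot: [-3.128, -0.656, 2.195]
contact_force: [-1.2, -1.7, -5.1]
finger_gap: 0.458
grasp_force: 0.0
```

```bash
python3 - <<'E'
from plan import *
T=grasp((.517,-.001),36.9,35,back=.13)
plan([T],.12,19)
E
```

```text
t 16.0667 at [ 0.5728 -0.0822  0.1931] rpy [-179.2  -37.6  125.7] j [ 0.71  0.7  -0.64  1.19 -0.07  1.83  0.72] F [-1.2 -1.7 -5.1] gap 0.458 g 0.0
   [-2.47, 0.46, -0.47] [0.0, 17.4, -0.9]
```

Request:
move_arm(
  commands=[
    [[-0.8,0.2,-0.2],[0,6,0],4],
    [[-1.6,0.3,-0.3],[0,12,-0.5],4],
    [[-2.5,0.5,-0.5],[0,17.4,-0.9],4],
    [[-2.5,0.5,-0.5],[0,17.4,-0.9],4],
    [[-2.5,0.5,-0.5],[0,17.4,-0.9],4],
  ],
)

```text
clock: 16.48
ee_pos: [0.5886, -0.0901, 0.1847]
tcp_rot: [3.127, -0.956, 2.231]
contact_force: [-0.1, 0.0, 1.0]
finger_gap: 0.461
grasp_force: 0.0
```

```bash
python3 - <<'E'
from plan import *
T=grasp((.517,-.001),36.9,35,back=.13)
plan([T],.12,19)
np.set_printoptions(precision=4,suppress=True)
fs={}; M={}
for c in("scene","wrist"):
    f=fs[c]=manip.grab_frame(c); cv2.imwrite(f"pics/{c}8.png",f["image"][:,:,::-1])
    np.savez(f"pics/{c}8.npz",**f)
    for n in("blue_tote_handle","blue_tote_center"):
        m=manip.mark_of(c,n); print(c,n,[(np.round(k["at"],1),round(k["score"],2),onz(f,c,k["at"],.13 if n[-1]=="e" else .03)) for k in m[:1]])
    H=cv2.cvtColor(f["image"],cv2.COLOR_RGB2HSV); m=cv2.inRange(H,(95,110,40),(125,255,255))
    n,l,st,ce=cv2.connectedComponentsWithStats(m); 
    for i in np.argsort(-st[1:,4])[:4]+1: print("   blob",st[i],ce[i])
    M[c]=m
E
```

```text
t 16.4833 at [ 0.5886 -0.0901  0.1847] rpy [179.2 -54.8 127.9] j [ 0.75  1.01 -0.82  0.94 -0.06  2.05  0.63] F [-0.1  0.   1. ] gap 0.461 g 0.0
   [-0.63, -0.38, -0.37] [0.0, 0.2, 0.5]
scene blue_tote_handle [(array([264.5, 164. ]), 0.75, array([ 0.5198, -0.0042,  0.13  ]))]
scene blue_tote_center [(array([264.5, 184. ]), 0.94, array([ 0.5144, -0.0048,  0.03  ]))]
   blob [ 234  152   67   67 1252] [270.7292 187.3842]
   blob [358  40  56 103 794] [379.1486  83.6385]
   blob [254 166  18  17 136] [263.0735 172.9412]
   blob [273 163   6   7  18] [275.5556 165.8333]
wrist blue_tote_handle [(array([250.6, 167.2]), 0.89, array([ 0.5183, -0.0026,  0.13  ]))]
wrist blue_tote_center [(array([249.1, 215. ]), 0.96, array([ 0.5158, -0.0025,  0.03  ]))]
   blob [ 223  171  107   90 5157] [284.1993 217.2319]
   blob [ 174  170   75   88 3639] [205.6326 203.23  ]
```

```bash
cat > ov2.py <<'E'
from plan import *
ims=[]; p,r=pose()
for c,(x,y,n,S) in(("scene",(225,125,80,5)),("wrist",(150,110,200,2))):
    f=dict(np.load(f"pics/{c}8.npz")); big=cv2.resize(f["image"][y:y+n,x:x+n,::-1],(n*S,n*S),interpolation=2)
    h=R.from_euler("z",36.9,degrees=True); C=np.array([.517,-.003,0])
    def dr(pts,col,close=False,loc=True):
        q=[((proj(f,c,C+h.apply(q) if loc else q)-[x,y]+.5)*S).astype(int) for q in pts]
        cv2.polylines(big,[np.array(q).reshape(-1,1,2)],close,col,1,16)
    dr([(0,-.047,.06),(0,-.047,.1),(0,-.015,.13),(0,.015,.13),(0,.047,.1),(0,.047,.06)],(0,0,255))
    dr([(-.095,-.054,.06),(.095,-.054,.06),(.095,.054,.06),(-.095,.054,.06)],(0,255,255),True)
    z=r.apply([0,0,1]); dr([p,p+.111*z],(255,0,255),False,False); 
    dr([p-.019*z+r.apply([0,.0435,0]),p-.019*z-r.apply([0,.0435,0])],(0,255,0),False,False)
    ims.append(big)
cv2.imwrite("pics/ov2.png",np.hstack(ims))
E
python3 ov2.py
```

```text
(no output)
```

View pics/ov2.png

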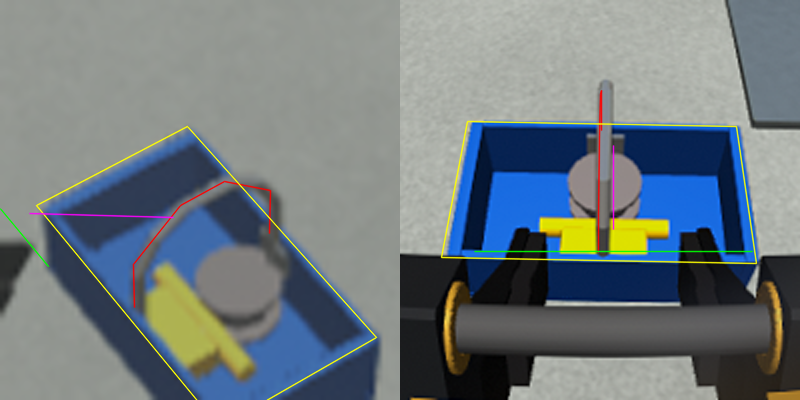

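The overlay shows the fingers straddling the bail (tips at (525,230) and (690,230) in the right half, bar at column 605). The aim line ends on the bar's slope in both views, so I'll advance.

```bash
python3 - <<'E'
from plan import *
C=(.519,-.002)
plan([grasp(C,36.9,35,back=.06),grasp(C,36.9,35)],.12,19)
E
```

```text
t 16.7833 at [ 0.5905 -0.0891  0.2   ] rpy [178.6 -53.2 128.5] j [ 0.75  0.98 -0.83  0.94 -0.06  2.05  0.63] F [-0.4 -0.2 -0. ] gap 0.463 g 0.0
   [-1.75, -0.53, 7.43] [0.1, 1.8, 1.0]
   [-0.0, -0.0, 6.0] [0.0, -0.0, 0.0]
```

```bash
python3 - <<'E'
from plan import *
C=(.519,-.002)
plan([grasp(C,36.9,38,g=.033,zg=.116,back=.06),grasp(C,36.9,38,g=.033,zg=.116)],.12,19)
E
```

```text
t 16.7833 at [ 0.5905 -0.0891  0.2   ] rpy [178.6 -53.2 128.5] j [ 0.75  0.98 -0.83  0.94 -0.06  2.05  0.63] F [-0.4 -0.2 -0. ] gap 0.463 g 0.0
   [-1.87, -0.53, 7.3] [0.1, -1.2, 1.0]
   [-0.0, -0.0, 6.0] [0.0, -0.0, -0.0]
```

Request:
move_arm(
  commands=[
    [[-0.4,-0.1,2.2],[0,-0.5,0.3],4],
    [[-0.9,-0.3,4.5],[0,-1,0.5],4],
    [[-1.5,-0.4,6.5],[0,-1,1],4],
    [[-1.5,-0.4,6.5],[0,-1,1],4],
    [[-1.5,-0.4,6.5],[0,-1,1],4],
  ],
)

```text
clock: 17.2
ee_pos: [0.5605, -0.057, 0.146]
tcp_rot: [-3.138, -0.918, 2.21]
contact_force: [-0.3, -0.2, 0.8]
finger_gap: 0.462
grasp_force: 0.0
```

```bash
python3 - <<'E'
from plan import *
C=(.519,-.002)
plan([grasp(C,36.9,38,g=.033,zg=.116)],.12,19)
E
```

```text
t 17.2 at [ 0.5605 -0.057   0.146 ] rpy [-179.8  -52.6  126.6] j [ 0.8   0.95 -0.83  1.14 -0.05  1.9   0.64] F [-0.3 -0.2  0.8] gap 0.462 g 0.0
   [-0.22, -0.02, 6.58] [0.0, -0.6, -0.2]
```

Request:
move_arm(
  commands=[
    [[-0.1,0,1.6],[0,0,0],4],
    [[-0.1,0,3.3],[0,0,0],4],
    [[-0.2,0,5],[0,-0.5,0],4],
    [[-0.2,0,6.6],[0,-0.5,0],4],
    [[-0.2,0,6.6],[0,-0.5,0],4],
  ],
)

```text
clock: 17.62
ee_pos: [0.5295, -0.0148, 0.1031]
tcp_rot: [-3.139, -0.912, 2.211]
contact_force: [-0.5, 0.3, -0.6]
finger_gap: 0.459
grasp_force: 0.0
```

Request:
move_arm(
  commands=[
    [[0,0,0],[0,0,0],0],
    [[0,0,0],[0,0,0],0],
    [[0,0,0],[0,0,0],0],
    [[0,0,0],[0,0,0],0],
    [[0,0,0],[0,0,0],0],
  ],
  grip_force=30,
)

```text
clock: 18.03
ee_pos: [0.5308, -0.0162, 0.1023]
tcp_rot: [-3.14, -0.913, 2.209]
contact_force: [-0.0, -0.2, -0.1]
finger_gap: 0.164
grasp_force: 0.0
```

Request:
move_arm(
  commands=[
    [[0,0,0],[0,0,0],0],
    [[0,0,0],[0,0,0],0],
    [[0,0,0],[0,0,0],0],
  ],
  grip_force=30,
)

```text
clock: 18.28
ee_pos: [0.5305, -0.0162, 0.1023]
tcp_rot: [-3.14, -0.914, 2.209]
contact_force: [2.9, -3.3, 4.0]
finger_gap: 0.018
grasp_force: 3.4
```

```bash
python3 - <<'E'
from plan import *
C=(.519,-.002)
plan([grasp(C,36.9,38,g=.033,zg=.116)],.12,19)
E
```

```text
t 18.2833 at [ 0.5305 -0.0162  0.1023] rpy [-179.9  -52.3  126.6] j [ 0.83  0.92 -0.84  1.32 -0.05  1.76  0.65] F [ 2.9 -3.3  4. ] gap 0.018 g 3.4
   [0.18, -0.07, -0.1] [0.2, -0.3, -0.2]
```

The bar is only at the tips, so effective grip needs it about 33 mm behind the TCP, as with the first grasp. I'll reopen, aim a bit lower on the slope, and go deeper.

```bash
python3 - <<'E'
from plan import *
C=(.519,-.002)
T=grasp(C,36.9,38,g=.037,zg=.110,reach=.034); print(T[0])
plan([T],.12,19)
E
```

```text
[ 0.52512887 -0.01016289  0.08906751]
t 18.2833 at [ 0.5305 -0.0162  0.1023] rpy [-179.9  -52.3  126.6] j [ 0.83  0.92 -0.84  1.32 -0.05  1.76  0.65] F [ 2.9 -3.3  4. ] gap 0.018 g 3.4
   [-0.55, -0.07, 1.45] [0.2, -0.3, -0.2]
```

Request:
move_arm(
  commands=[
    [[0,0,0],[0,0,0],3],
    [[0,0,0],[0,0,0],3],
    [[-0.2,-0.1,0],[0,0,0],3],
    [[-0.3,-0.1,0],[0,0,0],3],
  ],
)

```text
clock: 18.62
ee_pos: [0.5301, -0.0177, 0.0992]
tcp_rot: [-3.139, -0.915, 2.209]
contact_force: [-0.1, -0.9, -0.2]
finger_gap: 0.237
grasp_force: 0.0
```

Request:
move_arm(
  commands=[
    [[-0.1,0,0.5],[0,0,0],3],
    [[-0.2,0,1],[0,0,0],3],
    [[-0.3,0,1.5],[0,0,0],3],
    [[-0.3,0,1.5],[0,0,0],3],
  ],
)

```text
clock: 18.95
ee_pos: [0.5232, -0.0088, 0.0872]
tcp_rot: [-3.138, -0.916, 2.209]
contact_force: [0.1, -0.4, 0.4]
finger_gap: 0.339
grasp_force: 0.0
```

Request:
move_arm(
  commands=[
    [[0,0,0],[0,0,0],0],
    [[0,0,0],[0,0,0],0],
    [[0,0,0],[0,0,0],0],
    [[0,0,0],[0,0,0],0],
    [[0,0,0],[0,0,0],0],
  ],
  grip_force=30,
)

```text
clock: 19.37
ee_pos: [0.5248, -0.0097, 0.0882]
tcp_rot: [-3.141, -0.914, 2.21]
contact_force: [0.3, -0.2, 0.4]
finger_gap: 0.076
grasp_force: 30.0
```

```bash
python3 - <<'E'
from plan import *
plan([])
E
python3 d.py 9 blue_tote_handle blue_tote_center
```

```text
t 19.3667 at [ 0.5248 -0.0097  0.0882] rpy [-179.9  -52.3  126.6] j [ 0.83  0.92 -0.84  1.35 -0.05  1.73  0.66] F [ 0.3 -0.2  0.4] gap 0.076 g 30.0
blue_tote_handle scene [266.3 165.3] 0.86
blue_tote_handle top [255.7 232.4] 0.68
blue_tote_handle wrist [253.9 172.1] 0.88
   [ 0.517  -0.0012  0.1254] [np.float64(0.003354732890070266), np.float64(0.003640903656555022), np.float64(0.0027976429060091843)]
blue_tote_center scene [266.9 186.3] 0.78
blue_tote_center top [210.5 162.6] 0.65
blue_tote_center wrist [256.9 174.4] 0.52
   [0.6366 0.0218 0.2199] [np.float64(0.025106604174421353), np.float64(0.11077013799490676), np.float64(0.10969574626227135)]
```

Request:
move_arm(
  commands=[
    [[0,0,0],[0,0,0],0],
    [[0,0,0],[0,0,0],0],
    [[-0.4,0,-0.3],[0,0,0],0],
    [[-0.8,0,-0.6],[0,0,0],0],
    [[-1.2,0,-0.9],[0,0,0],0],
  ],
  grip_force=60,
)

```text
clock: 20.23
ee_pos: [0.5304, -0.0175, 0.0892]
tcp_rot: [3.14, -0.927, 2.219]
contact_force: [-6.3, 4.2, 17.9]
finger_gap: 0.069
grasp_force: 60.0
```

Request:
move_arm(
  commands=[
    [[-0.6,0,-0.5],[0,0,0],0],
    [[-1.2,0,-0.9],[0,0,0],0],
    [[-1.2,0,-0.9],[0,0,0],0],
  ],
)

```text
clock: 20.48
ee_pos: [0.5396, -0.0299, 0.0867]
tcp_rot: [3.138, -0.927, 2.22]
contact_force: [-5.4, 1.4, 20.6]
finger_gap: 0.069
grasp_force: 60.0
```

```bash
python3 - <<'E'
from plan import *
plan([])
np.set_printoptions(precision=4,suppress=True)
for c in("wrist","scene"):
    f=manip.grab_frame(c); cv2.imwrite(f"pics/{c}10.png",f["image"][:,:,::-1]); np.savez(f"pics/{c}10.npz",**f)
    for n in("blue_tote_handle","blue_tote_center"):
        m=manip.mark_of(c,n); print(c,n,[(np.round(k["at"],1),round(k["score"],2)) for k in m[:1]])
a=cv2.imread("pics/wrist8.png")
E
```

```text
t 20.4833 at [ 0.5396 -0.0299  0.0867] rpy [179.8 -53.1 127.2] j [ 0.81  0.97 -0.82  1.27 -0.03  1.78  0.68] F [-5.4  1.4 20.6] gap 0.069 g 60.0
wrist blue_tote_handle [(array([255.7, 168.7]), 0.79)]
wrist blue_tote_center []
scene blue_tote_handle [(array([257.9, 167. ]), 0.71)]
scene blue_tote_center [(array([263.4, 185.7]), 0.85)]
```

I had the sign of tool x wrong, so the tote slid about 2 cm along the bench. Up is +x, −z.

Request:
move_arm(
  commands=[
    [[0.4,0,-0.3],[0,0,0],0],
    [[0.8,0,-0.6],[0,0,0],0],
    [[1.2,0,-0.9],[0,0,0],0],
    [[1.6,0,-1.2],[0,0,0],0],
    [[2,0,-1.6],[0,0,0],0],
  ],
)

```text
clock: 21.2
ee_pos: [0.5417, -0.0339, 0.105]
tcp_rot: [-3.137, -0.914, 2.207]
contact_force: [-0.1, -0.2, -4.4]
finger_gap: 0.068
grasp_force: 60.0
```

Request:
move_arm(
  commands=[
    [[0.6,0,-0.5],[0,0,0],0],
    [[1.2,0,-0.9],[0,0,0],0],
    [[1.2,0,-0.9],[0,0,0],0],
  ],
)

```text
clock: 21.45
ee_pos: [0.5426, -0.0329, 0.1225]
tcp_rot: [3.14, -0.913, 2.212]
contact_force: [0.3, -0.5, -3.3]
finger_gap: 0.072
grasp_force: 60.0
```

```bash
cat > tl.py <<'E'
from plan import *
import sys
plan([]); s=manip.observe(); print("tq",np.round(s["wrist_torque"],3))
np.set_printoptions(precision=4,suppress=True)
i=sys.argv[1]; F={}
# fit tote pose: handle/centre marks + rim hull of blue mask in scene & wrist
P={}
for c in("wrist","scene"):
    f=F[c]=manip.grab_frame(c); np.savez(f"pics/{c}{i}.npz",**f)
    for n in("blue_tote_handle","blue_tote_center"):
        m=manip.mark_of(c,n); print(c,n,[(np.round(k["at"],1),round(k["score"],2)) for k in m[:1]])
        if m: P.setdefault(n,[]).append(ray(f,c,m[0]["at"]))
Q={n:tri(v) for n,v in P.items() if len(v)>1}
for n in Q: print(n,*Q[n])
E
python3 tl.py 11
```

```text
t 21.45 at [ 0.5426 -0.0329  0.1225] rpy [179.9 -52.3 126.7] j [ 0.82  0.92 -0.84  1.25 -0.05  1.81  0.65] F [ 0.3 -0.5 -3.3] gap 0.072 g 60.0
tq [-1.299 -1.181 -0.093]
wrist blue_tote_handle [(array([257.5, 168.2]), 0.6)]
wrist blue_tote_center [(array([252.8, 231.8]), 0.79)]
scene blue_tote_handle [(array([254.8, 159.8]), 0.57)]
scene blue_tote_center [(array([258.9, 178. ]), 0.93)]
blue_tote_handle [ 0.5408 -0.0287  0.1743] [np.float64(0.0012248337769437457), np.float64(0.0012248337769437778)]
blue_tote_center [ 0.5294 -0.0201  0.0776] [np.float64(0.00018095619080543102), np.float64(0.0001809561908053401)]
```

```bash
cat > fit.py <<'E'
from plan import *
from scipy.optimize import minimize
import sys
BOX=np.array([(x,y,z) for x in(-.095,.095) for y in(-.054,.054) for z in(0,.06)])
def masks(f):
    S=3; im=cv2.resize(f["image"],None,fx=S,fy=S,interpolation=cv2.INTER_CUBIC)
    H=cv2.cvtColor(im,cv2.COLOR_RGB2HSV); h,s,v=[H[...,i].astype(int) for i in range(3)]
    b=((h>95)&(h<125)&(s>110)&(v>35)); g=(s<40)&(v>105)&(v<215)
    return b,g,S
def fit(Fs,x0,yaw0):
    ms={c:masks(f) for c,f in Fs.items()}
    def hull(q,c,f,S):
        r=R.from_euler("zyx",[q[3]+yaw0,q[5],q[4]],degrees=True)
        p=np.array([(proj(f,c,q[:3]+r.apply(b))+.5)*S-.5 for b in BOX+[0,0,-.13]])
        m=np.zeros(ms[c][0].shape,np.uint8); cv2.fillConvexPoly(m,cv2.convexHull((p*16).astype(np.int32)),1,cv2.LINE_8,4); return m>0
    near={}
    for c,f in Fs.items():
        m=hull(np.r_[x0,0,0,0],c,f,ms[c][2]).astype(np.uint8); near[c]=cv2.dilate(m,np.ones((61,61)))>0
    def cost(q):
        t=0
        for c,f in Fs.items():
            b,g,S=ms[c]; m=hull(q,c,f,S); t+=((b&~m&near[c]).sum()+(g&m).sum())*(1. if c=="wrist" else 1.5)
        return t/100
    best=None; q=np.r_[x0,0,0,0]
    for k in range(3):
        sx=np.vstack([q]+[q+np.eye(6)[i]*([.006]*3+[3]*3)[i]*(-1)**k for i in range(6)])
        z=minimize(cost,q,method="Nelder-Mead",options=dict(initial_simplex=sx,maxiter=250,xatol=1e-4,fatol=.01)); q=z.x
    return z.x,z.fun,cost(np.r_[x0,0,0,0])
if __name__=="__main__":
    np.set_printoptions(precision=4,suppress=True)
    i=sys.argv[1]; x0=[float(v) for v in sys.argv[2:5]]
    Fs={c:dict(np.load(f"pics/{c}{i}.npz")) for c in("wrist","scene")}
    print("x y z(handle) dyaw roll(about x) pitch(about y)",*fit(Fs,x0,36.8))
E
python3 fit.py 8 .519 -.002 .13; python3 fit.py 11 .541 -.029 .17
```

```text
x y z(handle) dyaw roll(about x) pitch(about y) [ 0.5188 -0.0031  0.1293 -0.4411  1.54    0.1981] 142.625 153.925
x y z(handle) dyaw roll(about x) pitch(about y) [ 0.5345 -0.0251  0.1703 -0.2282  4.2018  2.0116] 280.03 555.9
```

```bash
cat >> plan.py <<'E'
S=np.array([.575,.2555,.260]); HY=37.3; HR=R.from_euler("z",HY,degrees=True)
OFF=np.array([-.001,.0125,.045])
def hang(x,y,z,a=39.7):  # TCP pose that puts handle middle at hook-frame offset (x,y,z) from the seat
    return S+HR.apply(np.array([x,y,z])-OFF),flip(tilt(HY,a))
E
python3 - <<'E'
from plan import *
p,T=hang(-.16,-.004,.029); p0,_=pose()
mid=(p0+p)/2; mid[2]=p[2]
print(p); plan([(p0+[0,0,.10],T),(p,T)],.11,15)
E
```

```text
[0.45851853 0.14602253 0.244     ]
t 21.75 at [ 0.5416 -0.0331  0.1202] rpy [-179.8  -52.4  126.5] j [ 0.82  0.93 -0.84  1.25 -0.05  1.81  0.65] F [-0.1  0.2 -4.3] gap 0.07 g 60.0
   [7.92, -0.02, -6.1] [0.4, -2.1, -0.5]
   [7.07, 2.12, 6.66] [0.0, -0.0, 0.0]
   [7.07, 2.12, 6.66] [0.0, -0.0, 0.0]
```

Request:
move_arm(
  commands=[
    [[1,0,-0.8],[0,-0.3,0],0],
    [[2.6,0,-2],[0,-0.8,0],0],
    [[4.4,0,-3.4],[0.2,-1.3,-0.3],0],
    [[6.4,0,-4.9],[0.4,-2,-0.5],0],
    [[7.9,0,-6.1],[0.4,-2,-0.5],0],
  ],
)

```text
clock: 22.17
ee_pos: [0.5423, -0.0317, 0.2256]
tcp_rot: [3.134, -0.877, 2.23]
contact_force: [0.1, 0.6, -3.6]
finger_gap: 0.07
grasp_force: 60.0
```

Request:
move_arm(
  commands=[
    [[0.7,0.2,0.7],[0,0,0],0],
    [[2,0.6,1.9],[0,0,0],0],
    [[3.6,1.1,3.4],[0,0,0],0],
    [[5.3,1.6,5],[0,0,0],0],
    [[7.1,2.1,6.7],[0,0,0],0],
  ],
)

```text
clock: 22.58
ee_pos: [0.4989, 0.0581, 0.2324]
tcp_rot: [3.141, -0.879, 2.222]
contact_force: [0.4, -0.2, -2.8]
finger_gap: 0.071
grasp_force: 60.0
```

Request:
move_arm(
  commands=[
    [[1.8,0.5,1.7],[0,0,0],0],
    [[3.6,1.1,3.4],[0,0,0],0],
    [[5.3,1.6,5],[0,0,0],0],
    [[6.6,2,6.2],[0,0,0],0],
    [[7.1,2.1,6.7],[0,0,0],0],
  ],
)

```text
clock: 23.0
ee_pos: [0.4553, 0.15, 0.2454]
tcp_rot: [3.139, -0.879, 2.229]
contact_force: [-1.0, 1.3, -3.7]
finger_gap: 0.068
grasp_force: 60.0
```

```bash
python3 tl.py 12; python3 fit.py 12 .450 .156 .289; python3 - <<'E'
from plan import *
np.set_printoptions(precision=4,suppress=True)
plan([hang(-.16,-.004,.029)])
for n in("hook_seat","hook_tip"):
    rs={}
    for c in("wrist","scene","top"):
        f=manip.grab_frame(c); m=manip.mark_of(c,n)
        if m: rs[c]=ray(f,c,m[0]["at"]); print(n,c,np.round(m[0]["at"],1),round(m[0]["score"],2), onz(f,c,m[0]["at"],.26 if n[-1]=="t" else .276))
    if len(rs)>1: print(*tri(list(rs.values())))
print("expected tip",S+HR.apply([-.021,0,.016]))
E
```

```text
t 23.0 at [0.4553 0.15   0.2454] rpy [179.9 -50.4 127.7] j [ 0.84  0.58 -1.02  1.55 -0.29  1.69  0.48] F [-1.   1.3 -3.7] gap 0.068 g 60.0
tq [-1.181 -1.075 -0.028]
wrist blue_tote_handle [(array([252.5, 165.3]), 0.76)]
wrist blue_tote_center [(array([256.6, 230.3]), 0.7)]
scene blue_tote_handle [(array([324.6, 105. ]), 0.62)]
scene blue_tote_center [(array([328. , 129.9]), 0.9)]
blue_tote_handle [0.453  0.15   0.3007] [np.float64(0.004052079383804834), np.float64(0.004052079383804874)]
blue_tote_center [0.4425 0.1673 0.1922] [np.float64(6.026002147203492e-05), np.float64(6.0260021472030834e-05)]
x y z(handle) dyaw roll(about x) pitch(about y) [0.4472 0.159  0.2935 0.8299 2.3222 1.5513] 284.055 541.58
t 23.3 at [0.459  0.1448 0.2438] rpy [179.9 -50.3 127.2] j [ 0.84  0.58 -1.01  1.55 -0.28  1.69  0.48] F [ 0.1 -0.3 -3.8] gap 0.07 g 60.0
   [0.09, 0.03, 0.09] [0.2, -0.0, -0.1]
hook_seat wrist [462.8 192.4] 0.57 [0.5795 0.2553 0.26  ]
hook_seat scene [367.3 152. ] 0.58 [0.5764 0.2533 0.26  ]
hook_seat top [155.  212.1] 0.47 [0.5701 0.2479 0.26  ]
[0.575  0.2508 0.2613] [np.float64(0.0038471056316709065), np.float64(0.003076894066129775), np.float64(0.005881953296614296)]
hook_tip wrist [448.1 179.9] 0.94 [0.5581 0.2421 0.276 ]
hook_tip scene [361.7 142.2] 0.56 [0.5589 0.2383 0.276 ]
hook_tip top [154.7 218.8] 0.6 [0.5527 0.2438 0.276 ]
[0.5559 0.2414 0.2753] [np.float64(0.0023379543252855343), np.float64(0.003253233522533776), np.float64(0.004015686048699169)]
expected tip [0.5583 0.2428 0.276 ]
```

```bash
sed -i 's/^OFF=.*/OFF=np.array([-.001,.012,.047])/' plan.py; python3 - <<'E'
from plan import *
plan([hang(-.10,-.003,.027),hang(-.05,-.003,.027),hang(0,-.003,.027)])
E
```

```text
t 23.9 at [0.458  0.1466 0.2444] rpy [179.9 -50.4 127.4] j [ 0.84  0.58 -1.01  1.55 -0.29  1.69  0.48] F [-0.   0.3 -3.1] gap 0.071 g 60.0
   [-0.3, 6.01, 0.34] [0.0, -0.1, 0.1]
   [-0.0, 5.0, 0.0] [-0.0, -0.0, 0.0]
   [0.0, 5.0, 0.0] [-0.0, -0.0, -0.0]
```

Request:
move_arm(
  commands=[
    [[-0.1,1,0.1],[0,0,0],0],
    [[-0.1,2.5,0.2],[0,0,0],0],
    [[-0.2,4,0.3],[0,0,0],0],
    [[-0.3,5.3,0.3],[0,0,0],0],
    [[-0.3,6,0.3],[0,0,0],0],
  ],
)

```text
clock: 24.32
ee_pos: [0.5065, 0.1848, 0.24]
tcp_rot: [3.138, -0.88, 2.225]
contact_force: [-0.8, -0.4, -4.3]
finger_gap: 0.067
grasp_force: 60.0
```

Request:
move_arm(
  commands=[
    [[0,1.1,0],[0,0,0],0],
    [[0,2.3,0],[0,0,0],0],
    [[0,3.5,0],[0,0,0],0],
    [[0,4.5,0],[0,0,0],0],
    [[0,5,0],[0,0,0],0],
  ],
)

```text
clock: 24.73
ee_pos: [0.5459, 0.2146, 0.2402]
tcp_rot: [3.139, -0.88, 2.224]
contact_force: [0.3, 1.8, -2.8]
finger_gap: 0.07
grasp_force: 60.0
```

```bash
cat > hk.py <<'E'
from plan import *
np.set_printoptions(precision=4,suppress=True)
H={}
for n in("hook_seat","hook_tip","blue_tote_handle","blue_tote_center"):
    rs={}
    for c in("wrist","scene","top"):
        f=manip.grab_frame(c); m=manip.mark_of(c,n)
        if m and m[0]["score"]>.35: rs[c]=ray(f,c,m[0]["at"])
    if len(rs)>1:
        p,e=tri(list(rs.values())); print(n,list(rs),"hook frame mm",1000*HR.inv().apply(p-S),"res mm",np.array(e)*1000)
p,_=pose(); print("handle by OFF, mm",1000*(HR.inv().apply(p-S)+OFF))
E
python3 tl.py 13; python3 fit.py 13 .535 .225 .287; python3 hk.py; python3 -c "
from plan import *
plan([hang(0,-.003,.027)])"
```

```text
t 24.7333 at [0.5459 0.2146 0.2402] rpy [179.8 -50.4 127.5] j [ 0.59  0.74 -0.96  1.32 -0.23  1.67  0.34] F [ 0.3  1.8 -2.8] gap 0.07 g 60.0
tq [-1.332 -1.125  0.084]
wrist blue_tote_handle [(array([256.4, 168.7]), 0.63)]
wrist blue_tote_center [(array([255.9, 233.4]), 0.82)]
scene blue_tote_handle [(array([356.2, 133. ]), 0.87)]
scene blue_tote_center [(array([352.5, 158.1]), 0.87)]
blue_tote_handle [0.5384 0.2244 0.2859] [np.float64(0.0004145224997680159), np.float64(0.0004145224997680372)]
blue_tote_center [0.5338 0.2301 0.1842] [np.float64(0.0003159074252005956), np.float64(0.0003159074252005601)]
x y z(handle) dyaw roll(about x) pitch(about y) [ 0.5355  0.2213  0.2882 -0.5252  4.4284  0.6197] 388.62 525.76
hook_seat ['wrist', 'scene', 'top'] hook frame mm [-0.599   3.2269  1.1396] res mm [5.7434 4.4774 2.2555]
hook_tip ['wrist', 'scene', 'top'] hook frame mm [-19.45     5.0765  13.7736] res mm [1.6366 1.0799 1.4669]
blue_tote_handle ['wrist', 'scene', 'top'] hook frame mm [-49.2845  -5.009   27.7725] res mm [0.8639 0.8885 1.4356]
blue_tote_center ['wrist', 'scene', 'top'] hook frame mm [-46.7701   2.1479 -66.8396] res mm [3.6649 1.3492 4.5295]
handle by OFF, mm [-50.1487  -3.3441  27.3123]
t 26.2333 at [0.5452 0.2135 0.2403] rpy [179.9 -50.4 127.4] j [ 0.59  0.74 -0.96  1.32 -0.23  1.67  0.34] F [ 0.4 -0.2 -3.4] gap 0.067 g 60.0
   [-0.01, 5.01, 0.05] [0.0, -0.1, 0.1]
```

Handle and hook estimates agree: the handle is 49 mm short, 27–28 mm above the seat. I'll nudge 5 mm in +y and enter.

Request:
move_arm(
  commands=[
    [[0.2,0,0.2],[0,0,0],0],
    [[0.3,0.3,0.4],[0,0,0],0],
    [[0.3,1,0.4],[0,0,0],0],
    [[0.3,1.5,0.4],[0,0,0],0],
  ],
)

```text
clock: 26.57
ee_pos: [0.5545, 0.2274, 0.2402]
tcp_rot: [3.139, -0.879, 2.224]
contact_force: [0.2, 0.7, -3.5]
finger_gap: 0.068
grasp_force: 60.0
```

Request:
move_arm(
  commands=[
    [[0,0.5,0],[0,0,0],0],
    [[0,1,0],[0,0,0],0],
    [[0,1.5,0],[0,0,0],0],
    [[0,1.5,0],[0,0,0],0],
  ],
)

```text
clock: 26.9
ee_pos: [0.5666, 0.2367, 0.2401]
tcp_rot: [3.138, -0.88, 2.225]
contact_force: [-0.4, 0.2, -3.8]
finger_gap: 0.073
grasp_force: 60.0
```

Request:
move_arm(
  commands=[
    [[0,0.5,0],[0,0,0],0],
    [[0,1,0],[0,0,0],0],
    [[0,1.5,0],[0,0,0],0],
    [[0,2,0],[0,0,0],0],
    [[0,2,0],[0,0,0],0],
  ],
)

```text
clock: 27.32
ee_pos: [0.5825, 0.2488, 0.2402]
tcp_rot: [3.138, -0.88, 2.225]
contact_force: [0.3, 0.8, -3.4]
finger_gap: 0.072
grasp_force: 60.0
```

```bash
python3 hk.py; python3 -c "
from plan import *
plan([hang(0,.002,.027)])"
```

```text
hook_seat ['scene', 'top'] hook frame mm [  40.7595  -36.1489 -359.2094] res mm [114.1501 114.1501]
hook_tip ['wrist', 'scene', 'top'] hook frame mm [-22.8708   6.8565   5.2937] res mm [2.2352 7.4585 5.6292]
blue_tote_handle ['scene', 'top'] hook frame mm [ 2.6386  6.7366 22.7387] res mm [3.4138 3.4138]
blue_tote_center ['wrist', 'scene', 'top'] hook frame mm [  3.4687   0.5217 -55.8696] res mm [3.3225 2.5832 4.6317]
handle by OFF, mm [-0.1516  1.6482 27.1272]
t 28.5167 at [0.5819 0.2478 0.2401] rpy [179.9 -50.4 127.4] j [ 0.49  0.81 -0.94  1.2  -0.21  1.68  0.29] F [ 0.1 -0.2 -3.7] gap 0.075 g 60.0
   [0.01, 0.02, 0.04] [0.0, -0.1, 0.1]
```

Entered without contact. I'm lowering now.

Request:
move_arm(
  commands=[
    [[-0.4,0,0.3],[0,0,0],0],
    [[-0.8,0,0.6],[0,0,0],0],
    [[-1.2,0,1],[0,0,0],0],
    [[-1.5,0,1.3],[0,0,0],0],
    [[-1.9,0,1.6],[0,0,0],0],
  ],
)

```text
clock: 28.93
ee_pos: [0.5816, 0.2481, 0.2146]
tcp_rot: [3.14, -0.88, 2.223]
contact_force: [-0.7, 0.3, -4.0]
finger_gap: 0.074
grasp_force: 60.0
```

Request:
move_arm(
  commands=[
    [[-0.3,0,0.3],[0,0,0],0],
    [[-0.6,0,0.5],[0,0,0],0],
    [[-0.9,0,0.8],[0,0,0],0],
    [[-1.2,0,1],[0,0,0],0],
    [[-1.5,0,1.3],[0,0,0],0],
  ],
)

```text
clock: 29.35
ee_pos: [0.5818, 0.2484, 0.1954]
tcp_rot: [3.139, -0.879, 2.224]
contact_force: [0.0, -1.1, -2.4]
finger_gap: 0.071
grasp_force: 60.0
```

```bash
python3 -c "
from plan import *
plan([])"; python3 hk.py
```

```text
t 29.35 at [0.5818 0.2484 0.1954] rpy [179.8 -50.4 127.4] j [ 0.49  0.84 -0.92  1.25 -0.19  1.62  0.33] F [ 0.  -1.1 -2.4] gap 0.071 g 60.0
hook_seat ['wrist', 'scene', 'top'] hook frame mm [  2.6737   1.7003 -15.1792] res mm [4.0671 2.5812 2.6469]
hook_tip ['wrist', 'scene', 'top'] hook frame mm [-24.0069   6.0417  -6.9199] res mm [2.3341 2.9642 1.5661]
blue_tote_handle ['wrist', 'scene', 'top'] hook frame mm [ -0.087    6.0891 -21.2879] res mm [2.8414 2.0665 2.4772]
blue_tote_center ['wrist', 'scene', 'top'] hook frame mm [   4.3416   10.1922 -119.7533] res mm [5.6613 1.5752 5.1856]
handle by OFF, mm [ -0.0598   2.3138 -17.5369]
```

The hook has come down about 18 mm with the handle, so the bar is seated. I'll keep lowering slowly.

Request:
move_arm(
  commands=[
    [[-0.4,0,0.4],[0,0,0],0],
    [[-0.9,0,0.7],[0,0,0],0],
    [[-1.3,0,1.1],[0,0,0],0],
    [[-1.7,0,1.4],[0,0,0],0],
    [[-1.9,0,1.6],[0,0,0],0],
  ],
)

```text
clock: 30.97
ee_pos: [0.5815, 0.2486, 0.1696]
tcp_rot: [3.141, -0.88, 2.222]
contact_force: [1.4, 1.2, -1.1]
finger_gap: 0.071
grasp_force: 60.0
```

Request:
move_arm(
  commands=[
    [[-0.4,0,0.3],[0,0,0],0],
    [[-0.8,0,0.6],[0,0,0],0],
    [[-1.2,0,1],[0,0,0],0],
    [[-1.5,0,1.3],[0,0,0],0],
    [[-1.5,0,1.3],[0,0,0],0],
  ],
)

```text
clock: 31.38
ee_pos: [0.5813, 0.2486, 0.1496]
tcp_rot: [3.141, -0.879, 2.222]
contact_force: [1.1, -1.2, -0.7]
finger_gap: 0.072
grasp_force: 60.0
```

```bash
python3 -c "
from plan import *
for i in range(6): manip.grab_frame('top'); s=manip.observe(); print(np.round(s['contact_force'],2),np.round(s['wrist_torque'],3),np.round(s['ee_pos'],4))"; python3 hk.py
```

```text
[ 1.18 -0.42 -0.68] [-0.856 -0.893 -0.128] [0.5813 0.2487 0.1503]
[-0.99  0.06 -0.25] [-0.929 -0.9   -0.126] [0.5813 0.2487 0.1508]
[ 1.55 -0.41 -1.48] [-0.826 -0.904 -0.081] [0.5814 0.2487 0.151 ]
[ 0.47 -1.41 -0.54] [-0.886 -0.928 -0.112] [0.5813 0.2487 0.1511]
[-0.47 -0.13 -1.11] [-0.965 -0.875 -0.062] [0.5813 0.2487 0.1511]
[ 1.19 -1.31 -1.58] [-0.917 -0.88  -0.036] [0.5814 0.2488 0.1511]
hook_seat ['wrist', 'scene', 'top'] hook frame mm [ -3.5      3.9371 -66.1275] res mm [3.5035 3.7668 3.0922]
hook_tip ['wrist', 'scene', 'top'] hook frame mm [-20.6912   1.4388 -49.169 ] res mm [3.0171 5.5214 2.6578]
blue_tote_handle ['wrist', 'scene', 'top'] hook frame mm [ -2.1225   0.575  -55.6027] res mm [3.868  3.8427 3.9686]
blue_tote_center ['wrist', 'scene', 'top'] hook frame mm [   3.5542   13.4851 -160.9479] res mm [4.8614 5.3929 1.5886]
handle by OFF, mm [ -0.0432   2.9361 -62.2329]
```

Request:
move_arm(
  commands=[
    [[-0.3,0,0.2],[0,0,0],0],
    [[-0.6,0,0.5],[0,0,0],0],
    [[-0.9,0,0.7],[0,0,0],0],
    [[-1,0,0.8],[0,0,0],0],
    [[-1,0,0.8],[0,0,0],0],
  ],
)

```text
clock: 33.3
ee_pos: [0.5813, 0.2489, 0.1375]
tcp_rot: [3.14, -0.88, 2.223]
contact_force: [1.4, -0.3, -0.2]
finger_gap: 0.07
grasp_force: 60.0
```

```bash
cat > fz.py <<'E'
from plan import *
a=[]
for i in range(10): manip.mark_of('wrist','hook_tip'); s=manip.observe(); a.append(np.r_[s['contact_force'],s['wrist_torque'],s['ee_pos']])
print(s["clock"],np.round(np.mean(a,0),3),"sd",np.round(np.std(a,0)[:3],2))
E
python3 fz.py
```

```text
33.8 [ 1.003 -0.03   0.03  -0.75  -0.855 -0.163  0.581  0.249  0.138] sd [0.46 0.34 0.2 ]
```

The load is fully on the spring (Fz ≈ 0, handle at −75 mm). Release and back off.

Request:
move_arm(
  commands=[
    [[0,0,0],[0,0,0],2],
    [[0,0,0],[0,0,0],3],
    [[0,0,0],[0,0,0],4],
    [[0,0,0],[0,0,0],5],
    [[0,0,0],[0,0,0],5],
  ],
)

```text
clock: 34.22
ee_pos: [0.5812, 0.2489, 0.138]
tcp_rot: [3.14, -0.879, 2.224]
contact_force: [-0.8, -0.2, -0.4]
finger_gap: 0.366
grasp_force: 0.0
```

Request:
move_arm(
  commands=[
    [[0,0,0],[0,0,0],5],
    [[0,0,-0.5],[0,0,0],5],
    [[0,0,-1.5],[0,0,0],5],
    [[0,0,-3],[0,0,0],5],
    [[0,0,-5],[0,0,0],5],
  ],
)

```text
clock: 34.63
ee_pos: [0.6044, 0.2178, 0.1703]
tcp_rot: [3.141, -0.88, 2.224]
contact_force: [1.0, 0.2, 0.2]
finger_gap: 0.567
grasp_force: 0.0
```

Request:
move_arm(
  commands=[
    [[0,0,-2],[0,0,0],5],
    [[0,0,-4],[0,0,0],5],
    [[0,0,-6],[0,0,0],5],
    [[0,0,-8],[0,0,0],5],
    [[0,0,-10],[0,0,0],5],
  ],
)

```text
clock: 35.05
ee_pos: [0.6522, 0.1552, 0.235]
tcp_rot: [3.139, -0.879, 2.223]
contact_force: [-0.2, 1.1, -0.5]
finger_gap: 0.573
grasp_force: 0.0
```

```bash
python3 tl.py 14; python3 fit.py 14 .575 .256 .185; python3 hk.py
```

```text
t 35.05 at [0.6522 0.1552 0.235 ] rpy [179.8 -50.3 127.4] j [ 0.46  0.94 -0.87  0.93 -0.14  1.86  0.35] F [-0.2  1.1 -0.5] gap 0.573 g 0.0
tq [-0.681 -0.677 -0.032]
wrist blue_tote_handle [(array([256., 140.]), 0.84)]
wrist blue_tote_center []
scene blue_tote_handle [(array([365.5, 169.4]), 0.73)]
scene blue_tote_center [(array([361. , 193.1]), 0.89)]
blue_tote_handle [0.5703 0.2611 0.1794] [np.float64(0.0026858592732873837), np.float64(0.0026858592732874453)]
x y z(handle) dyaw roll(about x) pitch(about y) [ 0.5772  0.2551  0.1835  1.1955 -1.1814 -0.0585] 187.525 221.51
hook_seat ['wrist', 'scene', 'top'] hook frame mm [ -0.469    1.7474 -80.4667] res mm [2.9258 1.1084 1.9791]
hook_tip ['wrist', 'scene', 'top'] hook frame mm [   0.2744   12.7246 -148.8834] res mm [59.1091 70.3848 13.6311]
blue_tote_handle ['wrist', 'scene', 'top'] hook frame mm [   2.5184 -268.8593  143.147 ] res mm [ 44.3613 279.3924 241.9415]
blue_tote_center ['wrist', 'scene', 'top'] hook frame mm [   4.576    -6.8177 -167.2606] res mm [8.438  1.4657 9.8064]
handle by OFF, mm [  -0.0964 -112.7899   20.6523]
```

It hangs. I'll retreat a bit further and let it settle.

Request:
move_arm(
  commands=[
    [[0,0,-1.5],[0,0,0],5],
    [[0,0,-3],[0,0,0],5],
    [[0,0,-4],[0,0,0],5],
    [[0,0,-5],[0,0,0],5],
    [[0,0,-5],[0,0,0],5],
  ],
)

```text
clock: 36.97
ee_pos: [0.6759, 0.125, 0.2665]
tcp_rot: [3.137, -0.878, 2.223]
contact_force: [0.8, 0.7, -0.4]
finger_gap: 0.574
grasp_force: 0.0
```

Request:
move_arm(
  commands=[
    [[0,0,0],[0,0,0],5],
    [[0,0,0],[0,0,0],5],
    [[0,0,0],[0,0,0],5],
    [[0,0,0],[0,0,0],5],
    [[0,0,0],[0,0,0],5],
  ],
)

```text
clock: 37.38
ee_pos: [0.6743, 0.1263, 0.2653]
tcp_rot: [3.14, -0.879, 2.223]
contact_force: [0.4, -0.5, 0.6]
finger_gap: 0.575
grasp_force: 0.0
```

Request:
move_arm(
  commands=[
    [[0,0,0],[0,0,0],5],
    [[0,0,0],[0,0,0],5],
    [[0,0,0],[0,0,0],5],
    [[0,0,0],[0,0,0],5],
    [[0,0,0],[0,0,0],5],
  ],
)

```text
clock: 37.8
ee_pos: [0.6746, 0.1261, 0.2655]
tcp_rot: [3.14, -0.879, 2.223]
contact_force: [-0.3, 0.1, -0.1]
finger_gap: 0.575
grasp_force: 0.0
```

Request:
move_arm(
  commands=[
    [[0,0,0],[0,0,0],5],
    [[0,0,0],[0,0,0],5],
    [[0,0,0],[0,0,0],5],
    [[0,0,0],[0,0,0],5],
    [[0,0,0],[0,0,0],5],
  ],
)

```text
clock: 38.22
ee_pos: [0.6746, 0.1261, 0.2655]
tcp_rot: [3.14, -0.879, 2.223]
contact_force: [-0.4, -0.2, 0.7]
finger_gap: 0.576
grasp_force: 0.0
```

```bash
cat > st.py <<'E'
from plan import *
import fit as ft, sys
np.set_printoptions(precision=4,suppress=True)
for k in range(3):
    t=manip.observe()["clock"]; Fs={c:manip.grab_frame(c) for c in("wrist","scene")}
    print(t,*ft.fit(Fs,[.577,.2555,.184],37.3)[:2])
    for _ in range(6): manip.mark_of("wrist","hook_tip")
for n in("green_tote_center","iron_stand","solder_box","carton"):
    print(n,[ (np.round(m[0]["at"],1),round(m[0]["score"],2)) if m else None for m in(manip.mark_of("scene",n),manip.mark_of("top",n))])
E
python3 st.py
```

```text
38.2167 [0.5759 0.2557 0.182  0.831  1.0785 1.2122] 120.125
38.6167 [0.5767 0.2552 0.1819 0.5844 0.9857 1.2373] 120.76
39.0167 [0.5763 0.2566 0.1816 0.9499 0.346  1.2619] 120.515
green_tote_center [None, (array([341.6, 220.5]), 0.59)]
iron_stand [(array([265.7, 250.9]), 0.74), (array([252.6, 167. ]), 0.87)]
solder_box [(array([316. , 260.1]), 0.57), (array([211.7, 162.8]), 0.59)]
carton [(array([185.4, 265. ]), 0.68), None]
```

The tote is level to about 1° and steady at 78 mm travel, and the bystanders are where they were. I'll wait a little longer, then hand in.

Request:
move_arm(
  commands=[
    [[0,0,0],[0,0,0],5],
    [[0,0,0],[0,0,0],5],
    [[0,0,0],[0,0,0],5],
    [[0,0,0],[0,0,0],5],
    [[0,0,0],[0,0,0],5],
  ],
)

```text
clock: 40.23
ee_pos: [0.6746, 0.1261, 0.2655]
tcp_rot: [3.14, -0.879, 2.223]
contact_force: [-0.3, -0.3, 0.4]
finger_gap: 0.577
grasp_force: 0.0
```

Request:
move_arm(
  commands=[
    [[0,0,0],[0,0,0],5],
    [[0,0,0],[0,0,0],5],
    [[0,0,0],[0,0,0],5],
    [[0,0,0],[0,0,0],5],
    [[0,0,0],[0,0,0],5],
  ],
)

```text
clock: 40.65
ee_pos: [0.6746, 0.1261, 0.2655]
tcp_rot: [3.14, -0.879, 2.223]
contact_force: [0.0, 0.6, -0.2]
finger_gap: 0.573
grasp_force: 0.0
```

Request:
move_arm(
  commands=[
    [[0,0,0],[0,0,0],5],
    [[0,0,0],[0,0,0],5],
    [[0,0,0],[0,0,0],5],
    [[0,0,0],[0,0,0],5],
    [[0,0,0],[0,0,0],5],
  ],
)

```text
clock: 41.07
ee_pos: [0.6746, 0.1261, 0.2655]
tcp_rot: [3.14, -0.879, 2.223]
contact_force: [-0.1, 0.7, 0.1]
finger_gap: 0.577
grasp_force: 0.0
```

Request:
move_arm(
  commands=[
    [[0,0,0],[0,0,0],5],
    [[0,0,0],[0,0,0],5],
    [[0,0,0],[0,0,0],5],
    [[0,0,0],[0,0,0],5],
    [[0,0,0],[0,0,0],5],
  ],
)

```text
clock: 41.48
ee_pos: [0.6746, 0.1261, 0.2655]
tcp_rot: [3.14, -0.879, 2.223]
contact_force: [0.0, 0.0, -0.2]
finger_gap: 0.572
grasp_force: 0.0
```

```bash
python3 -c "
from station import manip
print(manip.observe()['clock']); print(manip.job_done())"
```

```text
41.4833
the job is handed in; nothing more can be done
None
```

I handed the job in at 41.5 s: the blue tote hangs by its handle on the scale hook, free, steady and level to about 1°, about 78 mm down (roughly 3.9 N, 0.4 kg). On the way, a wrong move pressed it down with about 20 N and slid it about 2 cm on the bench, and it then tilted about 3–4° while being carried; the bystanders look unmoved, though the green tote and the carton each showed in only one camera at the last check.

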